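# Clear the bone caddy onto its hook, then hold a plinth for drilling

### The job

The small caddy of bones is standing in the way on the drilling board: hang it by its handle bar on both prongs of the hook stand and let go. Then set the dark display plinth on the board, square back to the wooden fence and bevelled edge towards you, wholly within the fence's length, and with one diagonal push keep it pressed firmly against the fence and down on the board together, flush with both, as for drilling. Finish while still pushing: do not let go of the plinth at the end, leave the bottle, bone, tub and brush where they are, and keep the caddy from tipping.

Things in the scene. Friction and masses are not known exactly. Their poses are not given: they have to be found in the camera images.
- board: light plywood drilling board fixed flat on the bench, 12 mm thick, top surface 12 mm above the bench; it reaches 140 mm in front (-x) of the fence's working face and 105 mm to either side. Origin: on its top surface, at the middle of the foot of the fence's face; axes as the fence's, z up
- fence: straight wooden fence fixed on the board, 200 mm long (its y), 30 mm thick, 30 mm high. Origin: on the board's top at the middle of the foot of its working face. The working face looks along the fence's -x, roughly towards the robot; the wood lies on the +x side of the origin
- plinth: dark wooden plinth, 90 (its x) by 62 (its y) by 42 mm high, 0.24 to 0.39 kg. Origin: centre of its underside. +x end: square back face, goes to the fence. -x end: top edge cut to a 45 degree bevel, 20 by 20 mm, upright front below it 22 mm high. Starts on the bench. Friction with the board 0.5 to 0.7: a steep push can stick short of the fence, so push home level first, then bear down
- plinth_back (a point): foot of the plinth's square back face, middle of its width, on the underside (plinth origin + 45 mm along its x)
- plinth_bevel (a point): middle of the plinth's bevelled face (35 mm along -x from the origin, 32 mm above the underside)
- caddy: loose green open plastic caddy holding small bones (which are fixed in it), 72 mm (its x) by 112 mm (its y) by 45 mm high, about 0.22 kg, with a stiff upright steel handle that does not fold. Origin: centre of its underside. Stands on the board in front of the fence's working face
- caddy_bar (a point): centre of the caddy's straight level handle bar, 125 mm above the caddy's underside. The bar is 10 mm thick and runs along the caddy's y, 108 mm between the centres of its two upright legs; the space under it is clear down to the bones, 35 mm above the underside
- hook: fixed hook stand. Origin: on the bench under the post's front face. Foot plate 12 mm high, from x -65 to +45 mm, 110 mm wide; post 200 mm high. Two parallel prongs, 8 mm thick, at y -34 and +34 mm, run along the hook's -x, roughly towards the robot; each is lowest 50 mm out (axis 184 mm high) and turns up to its tip 82 mm out (top at 212 mm)
- hook_seat (a point): midway between the prongs where a hung bar rests, 52 mm out along the hook's -x, 188 mm high; the resting bar's axis is 5 mm above this point. The bar, along the hook's y, must come over the upturned tips and down; fingers up to about 50 mm wide holding the bar's middle fit between the prongs
- glue: bystander: white bottle with a yellow cap, 48 mm across, 120 mm high; origin under its centre
- bone: bystander: cream limb bone lying on the bench, 125 mm long; origin under its middle
- tub: bystander: blue open tub 150 by 110 by 60 mm; origin under its centre
- brush: bystander: brush with a wooden handle lying on the bench near the robot; origin under its middle
Not all that is in view belongs to the job. What is meant by the hook is not orange, and is the smaller of those in its own colour.

How it is judged:
By the outcome, as a careful person would: the job done as asked, in the order asked, and still so for the second after the job is handed in, while the arm keeps its last pose, push and grip.
It also fails if it takes over 72 s, if anything falls off the work surface, if the arm or the gripper's body presses on something with over 40 N, if the wrist force passes 120 N, or if a joint passes its speed limit or range.

### The arm

A 7-joint arm with a two-finger parallel gripper is mounted at the origin on the work surface. World frame = base frame: x ahead of the robot, y to its left, z up, the work surface at z = 0. Lengths are in m, angles in rad, forces in N, time in s.
With the tool pointing down it reaches from about 0.4 to 0.9 m from the base axis. Payload 5.6 kg.
Tool frame: the origin (TCP) lies on the centre line of the jaws, within the pads' length; the fingertips stand 19 mm ahead of it and the grasp point (between the pads) is the TCP (bot.tip_reach is the distance from the TCP to the fingertips, in m); z points along the fingers, x is the direction in which the jaws open and shut, and the axes are right-handed (so a half turn about z gives the same grasp; the last joint's range is limited). The gripper opens to 92 mm and grips with 3 to 60 N. Pads are 20 mm wide; open, the fingers measure 128 mm over their backs; the gripper's body (75 mm by 189 mm) begins 69 mm behind the grasp point.
Start: joints at [1.278, 0.468, -0.012, 1.603, 0.006, 1.071, -0.056], TCP at [0.161, -0.63, 0.234] pointing down, gripper open.
Joint ranges: [-2.53, 2.53], [-0.31, 2.02], [-1.57, 1.55], [0.28, 2.44], [-1.29, 4.43], [0.15, 1.84], [-2.92, 2.92]. Speed limits (rad/s): [2.57, 2.57, 3.14, 3.14, 3.14, 3.14, 3.14].

### API

Orientations are given as a unit quaternion [x, y, z, w].
In Python, from workcell import bot gives the robot as it stands. The module is installed in compiled form; this text tells all that it offers.
- The arm moves only by the tool move_arm, never from a script. Its arguments are lists of equal length, an entry for each row: "rotation": the turn, a rotation vector about the tool's x, y, z in degrees, a list of three; "delta_pos": the shift along the tool's x, y, z in m, a list of three; "jaw": the finger opening in m, from 0 to 0.0919. In form: {"rotation": [[wx, wy, wz], ...], "delta_pos": [[dx, dy, dz], ...], "jaw": [jaw, ...]}. A call has 1 to 20 rows; each row shifts and turns the commanded pose from where the row before left it, along the tool's axes as they then stand; what a row does not reach is not made up. A row lasts 1/10 s, in which the tool goes at most 50 mm and 8.59 degrees, less where a joint would pass 70% of its speed; a pose out of reach is approached as far as the arm can. A call with a gripper value outside its range is refused whole. The fingers move at their own pace and stop on an object; "squeeze" is the grip in N (left out, the last holds). Time passes only in rows, so rows that do not move let the fingers close. It gives the time, the measured TCP pose, the force and the opening at its end, in the units of the state.
- bot.observe(): the state, without advancing time (a new reading comes with each control period).
- bot.get_image(name): name is "scene" or "top" or "wrist"; returns the picture (400x640x3 uint8, red, green, blue); there is no depth.
- bot.get_calibration(name): a dict with "K" (3x3 intrinsics, pixels), "rvec" (rotation vector, rad) and "tvec" (3), from world to camera coordinates, as OpenCV has them. Camera axes: x right, y down, z forward; pixel columns grow to the right and rows downward; lengths in m; the calibration is good to about 2 mm. A picture is of the moment at which its call begins: read the wrist's pose just before it. get_calibration takes no time and is no camera call; for the wrist camera it gives the pose at the moment of the call.
- bot.close_job(): hands the job in, once; it reports no verdict.
The state is a dict: "time_s": time; "joints": joint angles; "dq": joint speeds; "joint_torque": joint torques, N m; "tcp_pos": TCP position; "ee_rot": TCP orientation; "ft_force": force on the tool from outside, world axes, zero at the start; "moment": the same for the moment, N m; "finger_gap": opening from 0.0 (shut) to 1.0 (fully open).
Only numpy, scipy, OpenCV 4.12 (cv2) and the standard library are available. Lean on these libraries where they do the work, as an engineer would, in place of code of your own. Each camera call takes 0.05 s, during which the arm holds its last target.

## Working session

There is one attempt and no reset: what is moved stays moved. The work goes in short steps, Python scripts to look and compute and a tool call to move; the robot and the scene stay as the last step left them, time stands still between calls to the robot, and variables do not carry over. Pictures are saved under pics/ and viewed, and the job is handed in when it is done.

Besides the shell and the picture viewer there is one more tool, called by a JSON object that holds its "op" and its "data", one argument or row to a line. move_arm: Moves the arm, as the interface text tells. Its arguments: {"type":"object","properties":{"rotation":{"type":"array"},"delta_pos":{"type":"array"},"jaw":{"type":"array"},"squeeze":{"type":"number"}},"required":["rotation","delta_pos","jaw"]}

```bash
mkdir -p pics; cat > h.py <<'E'
import numpy as np, cv2
from scipy.spatial.transform import Rotation as R
from workcell import bot
def grab(n,f):
    im=bot.get_image(n); cv2.imwrite('pics/'+f+'.png',im[:,:,::-1]); return im
def cal(n):
    c=bot.get_calibration(n); Rm=cv2.Rodrigues(np.array(c['rvec'],float))[0]; return np.array(c['K']),Rm,np.array(c['tvec'],float).ravel()
def ray(n,uv,c=None):
    K,Rm,t=c or cal(n); d=Rm.T@np.linalg.inv(K)@np.array([uv[0],uv[1],1.]); return -Rm.T@t,d
def onz(n,uv,z,c=None):
    o,d=ray(n,uv,c); return o+d*(z-o[2])/d[2]
def proj(n,p,c=None):
    K,Rm,t=c or cal(n); q=K@(Rm@np.array(p,float)+t); return q[:2]/q[2]
E
python3 - <<'E'
from h import *
for n in ('scene','top','wrist'): grab(n,n+'0'); print(n,ray(n,(320,200)))
print(bot.observe())
E
```

```text
scene (array([1.05823151, 0.42345719, 0.81797069]), array([-0.51959889, -0.35111667, -0.77920317]))
top (array([0.41341619, 0.11561041, 1.74393275]), array([ 0.10411857,  0.01093039, -0.99450603]))
wrist (array([ 0.22980324, -0.61245372,  0.3838213 ]), array([-0.27429826, -0.06354813, -0.95990329]))
{'time_s': 0.15, 'joints': array([ 1.27799596,  0.4681597 , -0.01157205,  1.60339467,  0.00599213,
        1.07140375, -0.05630576]), 'dq': array([-0.00156662, -0.00172599, -0.00248127, -0.00356916, -0.00033487,
       -0.00036516,  0.00188404]), 'joint_torque': array([ 5.51758149e-04, -5.20945358e+01, -1.24132528e-02, -2.43973070e+01,
       -5.66592207e-02,  1.52271398e-02,  9.33133447e-05]), 'tcp_pos': array([ 0.1605084 , -0.6294424 ,  0.23287621]), 'ee_rot': array([ 7.89655292e-01, -6.13550387e-01, -5.57555178e-04, -3.63801272e-04]), 'ft_force': array([-0.55532902,  0.01682038,  0.1381414 ]), 'moment': array([-0.0149346 ,  0.01629901, -0.00971738]), 'finger_gap': 1.0026905159790218}
```

View pics/scene0.png

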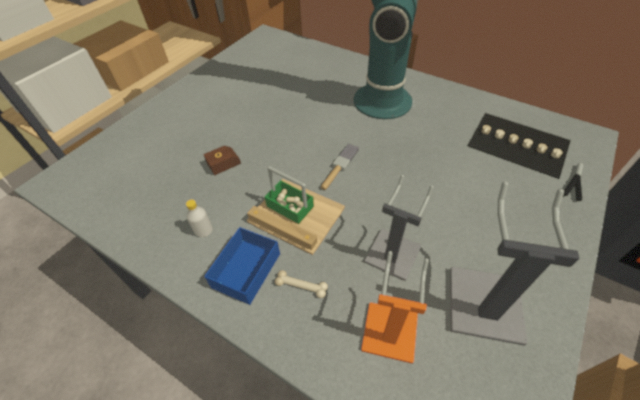

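View pics/top0.png

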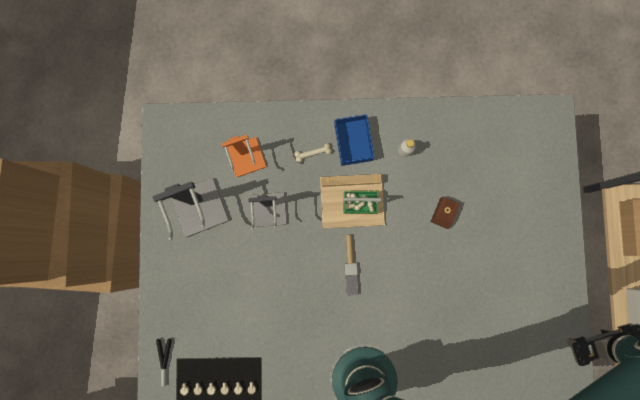

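View pics/wrist0.png

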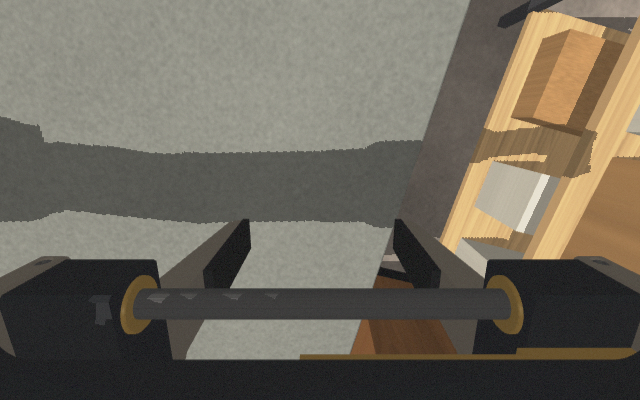

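Hook candidates in the top view are orange (245,155), big grey (195,208) and small grey (267,210). I pick the small grey one. For the plinth, the brown block (447,212) is the candidate and the black tray (218,380) is not. I'll check both in a crop.

```bash
python3 - <<'E'
from h import *
im=cv2.imread('pics/top0.png'); cv2.imwrite('pics/tc.png',cv2.resize(im[165:240,235:475],None,fx=3.3,fy=3.3,interpolation=cv2.INTER_CUBIC))
im=cv2.imread('pics/scene0.png'); cv2.imwrite('pics/sc.png',cv2.resize(im[135:285,195:445],None,fx=3.2,fy=3.2,interpolation=cv2.INTER_CUBIC))
for uv,z in [((321,178),.012),((383,175),.012),((385,227),.012),((322,228),.012),((345,191),.045),((378,191),.045),((447,212),.04),((267,210),.012),((350,265),0),((408,148),.06),((353,140),.03),((312,153),0)]: print(uv,onz('top',uv,z).round(3))
E
```

```text
(321, 178) [0.67  0.13  0.012]
(383, 175) [ 0.676 -0.081  0.012]
(385, 227) [ 0.499 -0.082  0.012]
(322, 228) [0.5   0.13  0.012]
(345, 191) [0.62  0.051 0.045]
(378, 191) [ 0.617 -0.059  0.045]
(447, 212) [ 0.543 -0.285  0.04 ]
(267, 210) [0.564 0.315 0.012]
(350, 265) [0.374 0.038 0.   ]
(408, 148) [ 0.757 -0.161  0.06 ]
(353, 140) [0.795 0.019 0.03 ]
(312, 153) [0.759 0.159 0.   ]
```

View pics/tc.png

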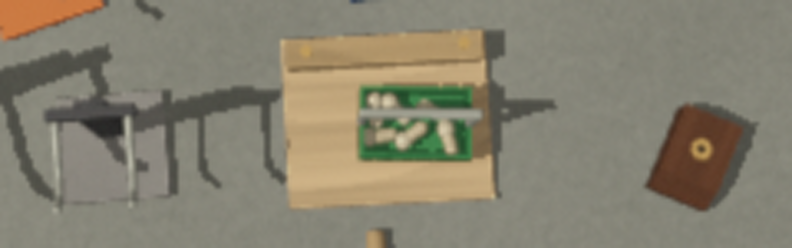

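View pics/sc.png

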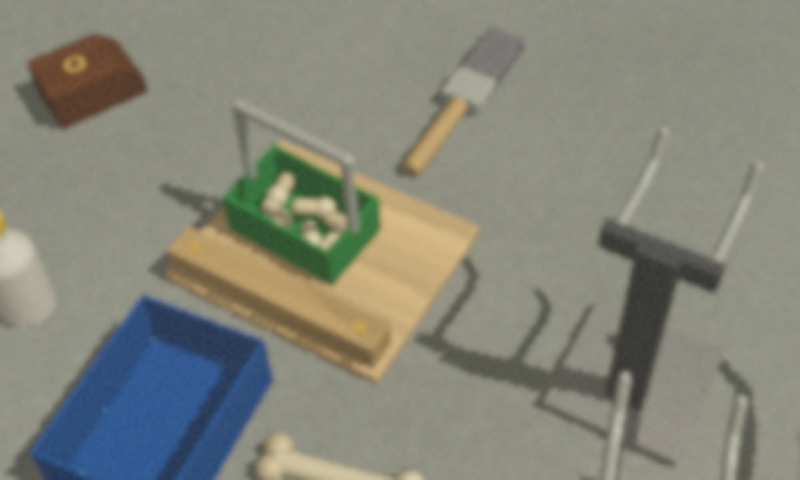

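The plinth is the brown block with the ring, and the hook is the small grey stand, whose prongs are about 68 mm apart. I'm moving to a hover by the plinth for wrist views.

{"op": "move_arm", "data": {
  "rotation": [
    [0,0,-8.4],
    [0,0,-8.4],
    [0,0,-8.4],
    [0,0,-8.4],
    [0,0,-8.4],
    [0,0,-8.4],
    [0,0,-8.4],
    [0,0,-8.4],
    [0,0,-8.4],
    [0,0,0],
    [0,0,0],
    [0,0,0],
    [0,0,0],
    [0,0,0],
    [0,0,0],
    [0,0,0],
    [0,0,0],
    [0,0,0],
    [0,0,0],
    [0,0,0]
  ],
  "delta_pos": [
    [0,0,-0.01],
    [0,0,-0.01],
    [0,0,-0.01],
    [0,0,-0.01],
    [0,0,-0.01],
    [0,0,-0.01],
    [0,0,-0.01],
    [0,0,-0.01],
    [0,0,-0.01],
    [0.035,-0.03,0],
    [0.035,-0.03,0],
    [0.035,-0.03,0],
    [0.035,-0.03,0],
    [0.035,-0.03,0],
    [0.035,-0.03,0],
    [0.035,-0.03,0],
    [0.035,-0.03,0],
    [0.035,-0.03,0],
    [0.035,-0.03,0],
    [0.03,-0.03,0]
  ],
  "jaw": [0.09,0.09,0.09,0.09,0.09,0.09,0.09,0.09,0.09,0.09,0.09,0.09,0.09,0.09,0.09,0.09,0.09,0.09,0.09,0.09]
}}

```text
time_s: 2.15
tcp_pos: [0.5425, -0.2989, 0.3232]
ee_rot: [1.0, -0.001, -0.0, -0.0]
ft_force: [-0.0, -0.3, 0.1]
finger_gap: 0.982
```

```bash
python3 - <<'E'
from h import *
s=bot.observe(); print(s['tcp_pos'],R.from_quat(s['ee_rot']).as_matrix().round(3))
grab('wrist','w1')
c=cal('wrist'); print(repr(c))
E
```

```text
[ 0.54251433 -0.29886528  0.32323771] [[ 1.    -0.001 -0.   ]
 [-0.001 -1.     0.   ]
 [-0.    -0.    -1.   ]]
(array([[285.84193204,   0.        , 321.47891419],
       [  0.        , 285.84193204, 192.62624464],
       [  0.        ,   0.        ,   1.        ]]), array([[ 0.99995044,  0.00888004,  0.00450239],
       [ 0.00745754, -0.96764362,  0.25221063],
       [ 0.00659635, -0.25216456, -0.96766189]]), array([-0.54572181, -0.33684144,  0.40024264]))
```

View pics/w1.png

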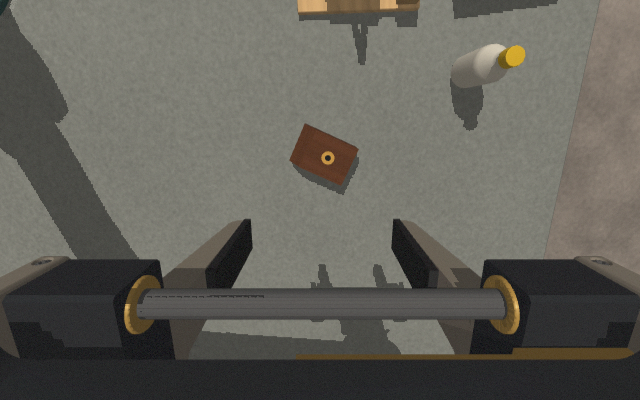

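```bash
python3 - <<'E'
from h import *
im=cv2.imread('pics/w1.png'); cv2.imwrite('pics/w1c.png',cv2.resize(im[115:200,280:370],None,fx=6,fy=6,interpolation=cv2.INTER_CUBIC))
E
```

```text
(no output)
```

View pics/w1c.png

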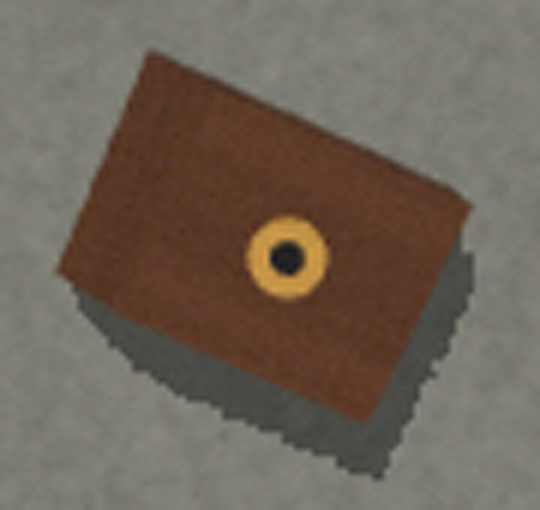

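```bash
python3 - <<'E'
from h import *
P=lambda x,y,z:onz('wrist',(280+(x+.5)/6-.5,115+(y+.5)/6-.5),z)
a=P(470,207,.042);b=P(370,422,.042);c=P(150,50,.022);d=P(58,270,.022);r=P(287,258,.042)
for n,v in zip('abcdr',(a,b,c,d,r)): print(n,v.round(4))
print(np.linalg.norm(a-b),np.linalg.norm(c-d), np.linalg.norm((a-c)[:2]),np.linalg.norm((b-d)[:2]))
for u in (a-c,b-d,): print(np.degrees(np.arctan2(u[1],u[0])))
for u in (a-b,c-d): print(np.degrees(np.arctan2(u[1],u[0]))-90)
print('ctr',(a+b+c+d)/4)
E
```

```text
a [ 0.6028 -0.2648  0.042 ]
b [ 0.5791 -0.3203  0.042 ]
c [ 0.5217 -0.2275  0.022 ]
d [ 0.497  -0.2843  0.022 ]
r [ 0.557 -0.278  0.042]
0.060369786889953814 0.061928413240755785 0.08924201916010623 0.0896812319913065
-24.67036414288941
-23.667610674775535
-23.055196197249515
-23.489622171969756
ctr [ 0.550142   -0.27422687  0.032     ]
```

Plinth sizes match (60–62 × 89–90 mm). Its centre is about (0.550,−0.274), yaw −23.7°, bevel on the side nearest the robot. Next I look at the caddy.

{"op": "move_arm", "data": {
  "rotation": [
    [0,0,0],
    [0,0,0],
    [0,0,0],
    [0,0,0],
    [0,0,0],
    [0,0,0],
    [0,0,0],
    [0,0,0],
    [0,0,0],
    [0,0,0]
  ],
  "delta_pos": [
    [0.005,-0.03,0],
    [0.005,-0.03,0],
    [0.005,-0.03,0],
    [0.005,-0.03,0],
    [0.005,-0.03,0],
    [0.005,-0.03,0],
    [0.005,-0.03,0],
    [0.005,-0.03,0],
    [0,-0.03,0],
    [0,-0.03,0]
  ],
  "jaw": [0.07,0.07,0.07,0.07,0.07,0.07,0.07,0.07,0.07,0.07]
}}

```text
time_s: 3.2
tcp_pos: [0.5814, 0.0004, 0.3232]
ee_rot: [1.0, -0.001, -0.0, 0.0]
ft_force: [0.5, -1.0, 0.6]
finger_gap: 0.764
```

```bash
python3 - <<'E'
from h import *
s=bot.observe(); print(s['tcp_pos'])
im=grab('wrist','w2')[:,:,::-1]
cv2.imwrite('pics/w2c.png',cv2.resize(im[0:230,190:460],None,fx=2.6,fy=2.6,interpolation=cv2.INTER_CUBIC))
E
```

```text
[5.81384492e-01 3.97165349e-04 3.23244673e-01]
```

View pics/w2.png

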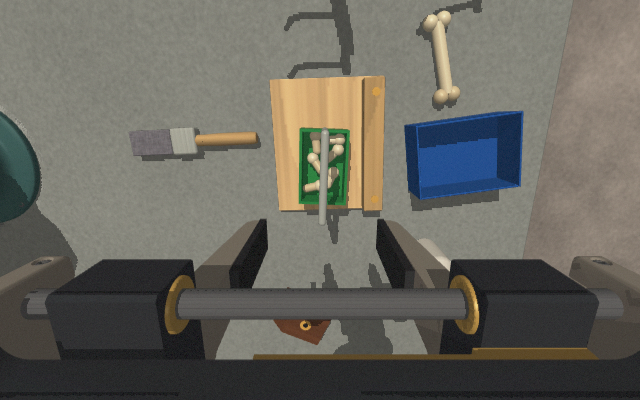

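View pics/w2c.png

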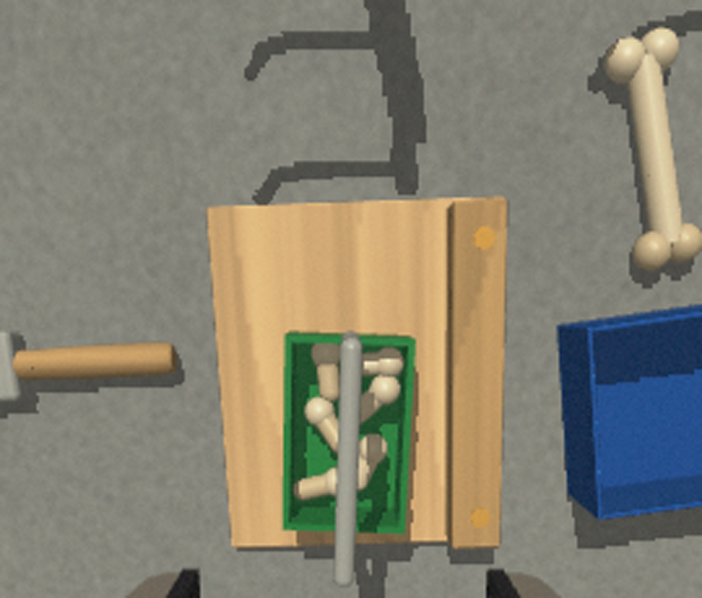

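```bash
python3 - <<'E'
from h import *
P=lambda x,y,z:onz('wrist',(190+(x+.5)/2.6-.5,(y+.5)/2.6-.5),z)
def L(n,p,q):
    u=p-q; print(n,p.round(4),q.round(4),'len',np.linalg.norm(u).round(4),'yaw',(np.degrees(np.arctan2(u[1],u[0]))-90).round(2),'mid',((p+q)/2).round(4))
L('bar',P(350,336,.137),P(344,584,.137))
L('facetop',P(454,203,.042),P(452,546,.042))
L('facefoot',P(447,205,.012),P(448,546,.012))
L('fenceback',P(507,198,.042),P(498,546,.042))
L('boardfront',P(208,207,.012),P(233,547,.012))
L('caddyL',P(286,333,.057),P(284,529,.057))
L('caddyR',P(414,339,.057),P(406,532,.057))
E
```

```text
bar [0.5833 0.0655 0.137 ] [ 0.5813 -0.0518  0.137 ] len 0.1173 yaw -0.94 mid [0.5823 0.0069 0.137 ]
facetop [0.6403 0.1331 0.042 ] [ 0.6477 -0.0631  0.042 ] len 0.1964 yaw 2.16 mid [0.644 0.035 0.042]
facefoot [0.6405 0.1358 0.012 ] [ 0.6498 -0.0729  0.012 ] len 0.2089 yaw 2.56 mid [0.6452 0.0314 0.012 ]
fenceback [0.669  0.1358 0.042 ] [ 0.6759 -0.063   0.042 ] len 0.1989 yaw 1.97 mid [0.6725 0.0364 0.042 ]
boardfront [0.5011 0.1338 0.012 ] [ 0.5092 -0.0744  0.012 ] len 0.2084 yaw 2.2 mid [0.5052 0.0297 0.012 ]
caddyL [0.549  0.0639 0.057 ] [ 0.5463 -0.0483  0.057 ] len 0.1123 yaw -1.37 mid [0.5476 0.0078 0.057 ]
caddyR [0.6193 0.0611 0.057 ] [ 0.618  -0.0498  0.057 ] len 0.1109 yaw -0.69 mid [0.6186 0.0057 0.057 ]
```

The caddy bar centre is at (0.583,0.007,0.137) with length 117 mm, as it should be. The fence face middle is near (0.6445,0.034), yaw 2.2°. Next I look at the hook.

{"op": "move_arm", "data": {
  "rotation": [
    [0,0,0],
    [0,0,0],
    [0,0,0],
    [0,0,0],
    [0,0,0],
    [0,0,0],
    [0,0,0],
    [0,0,0],
    [0,0,0],
    [0,0,0]
  ],
  "delta_pos": [
    [-0.005,-0.03,0],
    [-0.005,-0.03,0],
    [-0.005,-0.03,0],
    [-0.005,-0.03,0],
    [-0.005,-0.03,0],
    [-0.005,-0.03,0],
    [-0.005,-0.03,0],
    [-0.005,-0.03,0],
    [0,-0.03,0],
    [0,-0.03,0]
  ],
  "jaw": [0.07,0.07,0.07,0.07,0.07,0.07,0.07,0.07,0.07,0.07]
}}

```text
time_s: 4.25
tcp_pos: [0.542, 0.3001, 0.3234]
ee_rot: [1.0, -0.001, -0.0, 0.0]
ft_force: [0.3, 0.0, -0.3]
finger_gap: 0.764
```

```bash
python3 - <<'E'
from h import *
s=bot.observe(); print(s['tcp_pos'])
im=grab('wrist','w3')[:,:,::-1]
cv2.imwrite('pics/w3c.png',cv2.resize(im[0:240,180:480],None,fx=2.5,fy=2.5,interpolation=cv2.INTER_CUBIC))
E
```

```text
[0.54203015 0.30013427 0.32336161]
```

View pics/w3c.png

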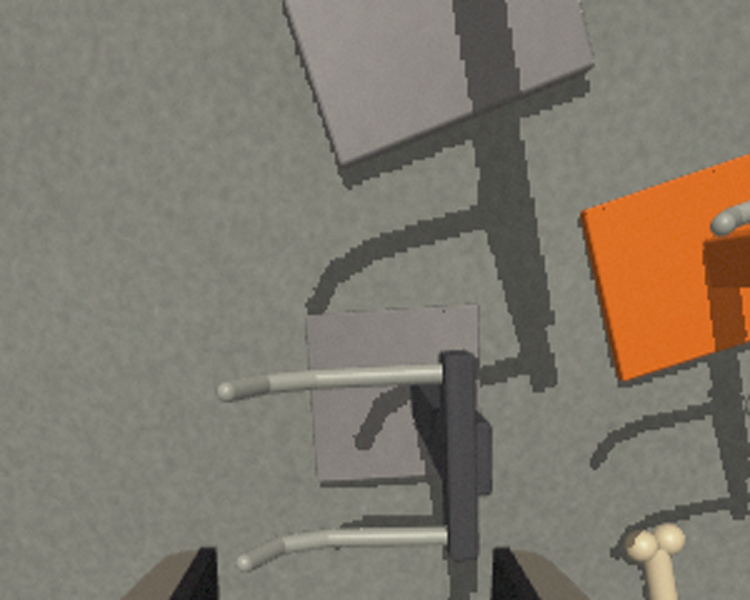

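```bash
python3 - <<'E'
from h import *
P=lambda x,y,z:onz('wrist',(180+(x+.5)/2.5-.5,(y+.5)/2.5-.5),z)
def L(n,p,q):
    u=p-q; print(n,p.round(4),q.round(4),'len',np.linalg.norm(u).round(4),'yaw',(np.degrees(np.arctan2(u[1],u[0]))-90).round(2),'mid',((p+q)/2).round(4))
L('tips',P(223,392,.208),P(240,564,.208))
L('roots',P(444,374,.19),P(448,537,.19))
L('prong1',P(444,374,.184),P(320,378,.184))
L('prong2',P(448,537,.184),P(330,540,.184))
L('plate front',P(306,314,.012),P(318,481,.012))
L('plate left',P(306,314,.012),P(480,305,.012))
E
```

```text
tips [0.4903 0.3417 0.208 ] [0.4942 0.2733 0.208 ] len 0.0685 yaw 3.25 mid [0.4923 0.3075 0.208 ]
roots [0.5748 0.3468 0.19  ] [0.579  0.2788 0.19  ] len 0.0682 yaw 3.49 mid [0.5769 0.3128 0.19  ]
prong1 [0.5756 0.3462 0.184 ] [0.5255 0.3444 0.184 ] len 0.0502 yaw -87.9 mid [0.5505 0.3453 0.184 ]
prong2 [0.5798 0.2767 0.184 ] [0.5292 0.2751 0.184 ] len 0.0506 yaw -88.2 mid [0.5545 0.2759 0.184 ]
plate front [0.5087 0.3653 0.012 ] [0.5154 0.2565 0.012 ] len 0.1089 yaw 3.5 mid [0.512  0.3109 0.012 ]
plate left [0.5087 0.3653 0.012 ] [0.6181 0.3713 0.012 ] len 0.1096 yaw -266.86 mid [0.5634 0.3683 0.012 ]
```

Prong spacing is 68 mm and the plate 109 mm, so this is the right stand. The seat is at about (0.5244,0.310,0.188), yaw 3.4°. Now I grasp the caddy bar.

{"op": "move_arm", "data": {
  "rotation": [
    [0,0,1],
    [0,0,0],
    [0,0,0],
    [0,0,0],
    [0,0,0],
    [0,0,0],
    [0,0,0],
    [0,0,0],
    [0,0,0],
    [0,0,0],
    [0,0,0],
    [0,0,0],
    [0,0,0],
    [0,0,0],
    [0,0,0],
    [0,0,0],
    [0,0,0]
  ],
  "delta_pos": [
    [0.0041,0.0293,0],
    [0.0036,0.0294,0],
    [0.0036,0.0294,0],
    [0.0036,0.0294,0],
    [0.0036,0.0294,0],
    [0.0036,0.0294,0],
    [0.0036,0.0294,0],
    [0.0036,0.0294,0],
    [0.0036,0.0294,0],
    [0.0036,0.0294,0],
    [0,0,0.03],
    [0,0,0.035],
    [0,0,0.035],
    [0,0,0.03],
    [0,0,0.03],
    [0,0,0.025],
    [0,0,0]
  ],
  "jaw": [0.045,0.045,0.045,0.045,0.045,0.045,0.045,0.045,0.045,0.045,0.045,0.045,0.045,0.045,0.045,0.045,0.045],
  "squeeze": 40
}}

```text
time_s: 6.0
tcp_pos: [0.5708, 0.0042, 0.1351]
ee_rot: [1.0, -0.01, -0.004, 0.0]
ft_force: [1.0, 0.4, 0.3]
finger_gap: 0.492
```

```bash
python3 - <<'E'
from h import *
s=bot.observe(); print(s['tcp_pos'],s['finger_gap'])
grab('wrist','w4')
im=grab('scene','s4')[:,:,::-1]
cv2.imwrite('pics/s4c.png',cv2.resize(im[120:260,220:370],None,fx=4,fy=4,interpolation=cv2.INTER_CUBIC))
E
```

```text
[0.57082673 0.00422265 0.13513401] 0.4922252440672401
```

View pics/w4.png

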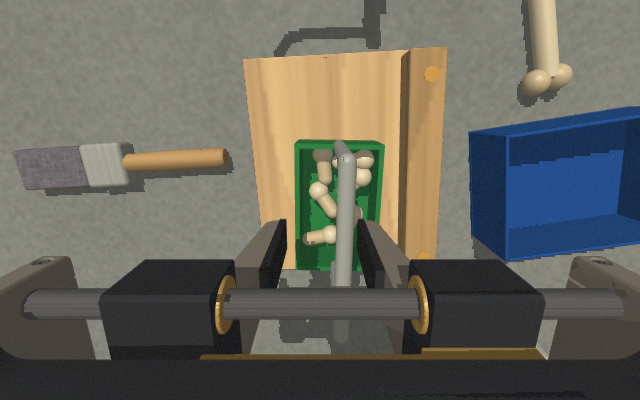

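View pics/s4c.png

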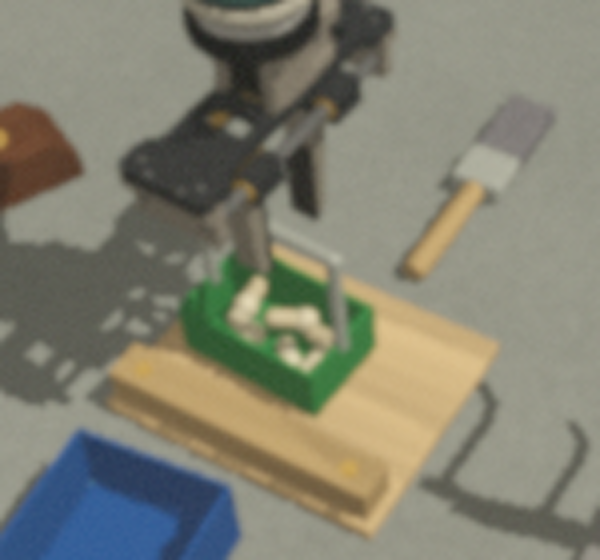

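The bar lies between the fingers but off-centre by about 12 mm. I'll centre, then close.

{"op": "move_arm", "data": {
  "rotation": [
    [0,0,0],
    [0,0,0],
    [0,0,0],
    [0,0,0],
    [0,0,0],
    [0,0,0],
    [0,0,0],
    [0,0,0],
    [0,0,0]
  ],
  "delta_pos": [
    [0.006,-0.0015,-0.001],
    [0.006,-0.0015,-0.001],
    [0,0,0],
    [0,0,0],
    [0,0,0],
    [0,0,0],
    [0,0,0],
    [0,0,0],
    [0,0,0]
  ],
  "jaw": [0.045,0.045,0.045,0.02,0.004,0.004,0.004,0.004,0.004],
  "squeeze": 40
}}

```text
time_s: 7.0
tcp_pos: [0.5853, 0.0078, 0.1404]
ee_rot: [1.0, -0.01, -0.0, 0.0]
ft_force: [-1.6, 0.0, 0.5]
finger_gap: 0.092
```

{"op": "move_arm", "data": {
  "rotation": [
    [0,0,0],
    [0,0,0],
    [0,0,0],
    [0,0,0],
    [0,0,0],
    [0,0,0],
    [0,0,0],
    [0,0,0],
    [0,0,0],
    [0,0,0],
    [0,0,0],
    [0,0,0],
    [0,0,0],
    [0,0,0],
    [0,0,0],
    [0,0,0],
    [0,0,0]
  ],
  "delta_pos": [
    [0,0,-0.005],
    [0,0,-0.01],
    [0,0,-0.015],
    [0,0,-0.02],
    [0,0,-0.02],
    [0,0,-0.015],
    [0,0,-0.01],
    [-0.01,-0.005,0],
    [-0.02,-0.01,0],
    [-0.025,-0.01,0],
    [-0.025,-0.01,0],
    [-0.025,-0.01,0],
    [-0.025,-0.01,0],
    [-0.02,-0.01,0],
    [-0.01,-0.01,0],
    [-0.005,-0.005,0],
    [0,0,0]
  ],
  "jaw": [0.004,0.004,0.004,0.004,0.004,0.004,0.004,0.004,0.004,0.004,0.004,0.004,0.004,0.004,0.004,0.004,0.004]
}}

```text
time_s: 8.7
tcp_pos: [0.422, 0.0917, 0.2356]
ee_rot: [1.0, -0.009, 0.0, -0.0]
ft_force: [0.4, -0.1, -1.3]
finger_gap: 0.096
```

```bash
python3 - <<'E'
from h import *
s=bot.observe(); print(s['tcp_pos'],s['finger_gap'],s['ft_force'])
im=grab('scene','s5')[:,:,::-1]
cv2.imwrite('pics/s5c.png',cv2.resize(im[80:280,220:470],None,fx=3,fy=3,interpolation=cv2.INTER_CUBIC))
grab('wrist','w5')
E
```

```text
[0.42197415 0.09168927 0.23556715] 0.09599125708673154 [ 0.4181102  -0.06555154 -1.3016301 ]
```

View pics/s5c.png

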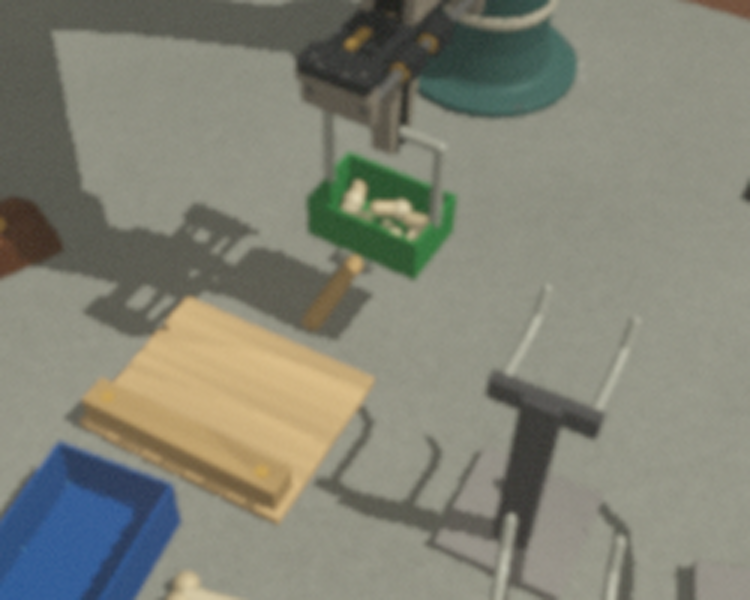

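View pics/w5.png

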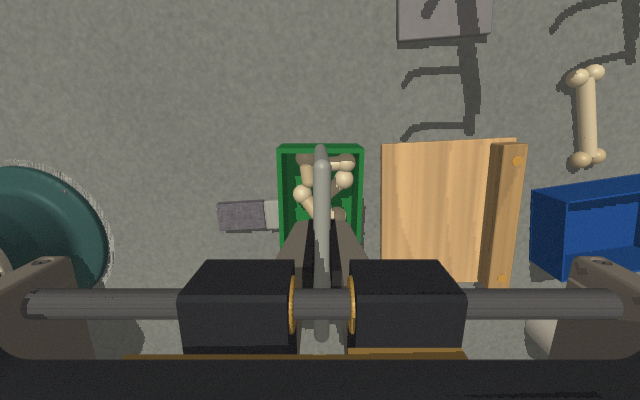

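The caddy hangs level in the grip. I turn it to the hook's yaw and move in line with the prongs.

{"op": "move_arm", "data": {
  "rotation": [
    [0,0,-1.1],
    [0,0,-1.1],
    [0,0,-1.1],
    [0,0,-1.1],
    [0,0,0],
    [0,0,0],
    [0,0,0],
    [0,0,0],
    [0,0,0],
    [0,0,0],
    [0,0,0],
    [0,0,0],
    [0,0,0],
    [0,0,0],
    [0,0,0],
    [0,0,0],
    [0,0,0]
  ],
  "delta_pos": [
    [0,0,0],
    [0,0,0],
    [0,0,0],
    [0,0,0],
    [0.001,-0.01,0],
    [0.001,-0.02,0],
    [0.002,-0.025,0],
    [0.002,-0.03,0],
    [0.002,-0.03,0],
    [0.002,-0.03,0],
    [0.001,-0.025,0],
    [0.001,-0.02,0],
    [0.001,-0.015,0],
    [0,-0.0066,0],
    [0,0,0],
    [0,0,0],
    [0,0,0]
  ],
  "jaw": [0.004,0.004,0.004,0.004,0.004,0.004,0.004,0.004,0.004,0.004,0.004,0.004,0.004,0.004,0.004,0.004,0.004]
}}

```text
time_s: 10.5
tcp_pos: [0.4232, 0.302, 0.2355]
ee_rot: [1.0, 0.028, 0.0, 0.0]
ft_force: [-0.3, 0.1, -3.0]
finger_gap: 0.094
```

```bash
python3 - <<'E'
from h import *
s=bot.observe(); print(s['tcp_pos'],s['finger_gap'],s['ft_force'],R.from_quat(s['ee_rot']).as_matrix()[:,0])
im=grab('scene','s6')[:,:,::-1]
cv2.imwrite('pics/s6c.png',cv2.resize(im[80:280,270:520],None,fx=3,fy=3,interpolation=cv2.INTER_CUBIC))
grab('wrist','w6')
E
```

```text
[0.4231584  0.30200011 0.23547641] 0.09447173050667787 [-0.26132822  0.09558992 -2.99442826] [9.98409327e-01 5.63809825e-02 7.68322495e-06]
```

View pics/s6c.png

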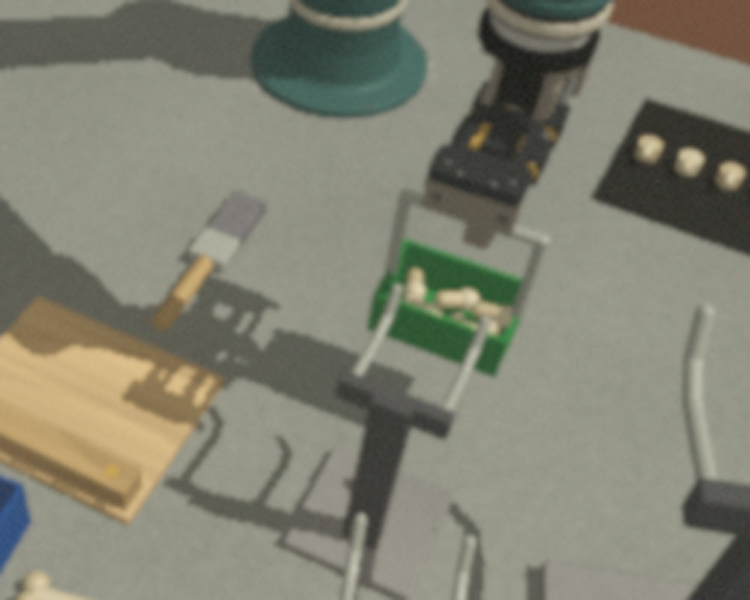

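View pics/w6.png

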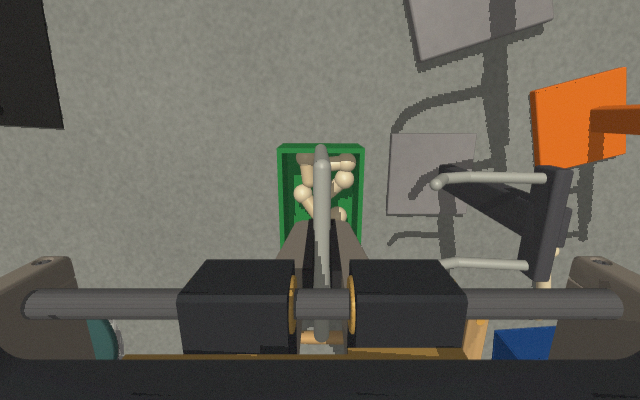

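```bash
python3 - <<'E'
from h import *
for uv in [(436,183),(446,264)]: print(onz('wrist',uv,.208).round(4))
for uv in [(320,164)]:
  for z in (.225,.23,.235): print(z,onz('wrist',uv,z).round(4))
s=bot.observe()
for z in (.228,.232,.236):
  print(z,[ (s['tcp_pos']+R.from_quat(s['ee_rot']).apply([0,-.054,0]))[:2]])
E
```

```text
[0.4941 0.3366 0.208 ]
[0.5102 0.2799 0.208 ]
0.225 [0.4191 0.3475 0.225 ]
0.23 [0.4191 0.3483 0.23  ]
0.235 [0.4191 0.3491 0.235 ]
0.228 [array([0.42015063, 0.35605894])]
0.232 [array([0.42015063, 0.35605894])]
0.236 [array([0.42015063, 0.35605894])]
```

```bash
python3 - <<'E'
from h import *
im=cv2.imread('pics/w6.png')
cv2.imwrite('pics/w6c.png',cv2.resize(im[130:300,270:480],None,fx=3.8,fy=3.4,interpolation=cv2.INTER_CUBIC))
E
```

```text
(no output)
```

View pics/w6c.png

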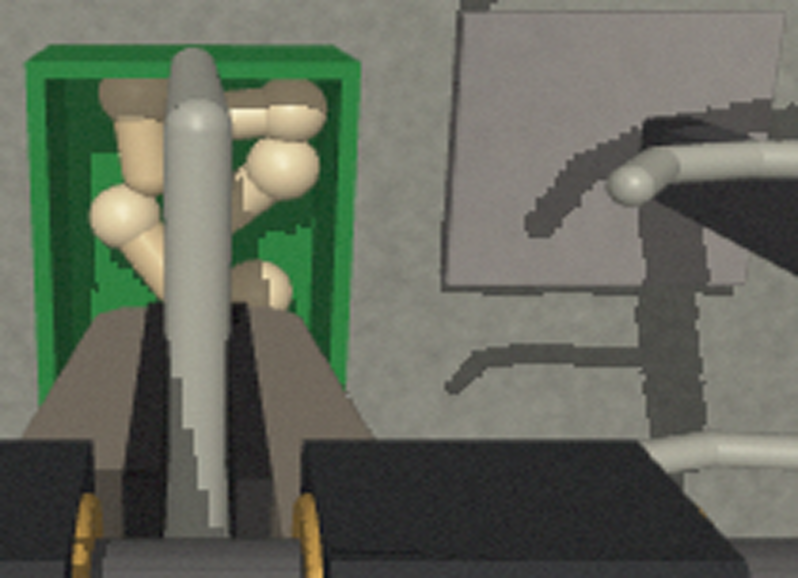

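Relative positions agree: about 18 mm from leg to prong (20 expected) and 101 mm to travel. Moving in over the tips.

{"op": "move_arm", "data": {
  "rotation": [
    [0,0,0],
    [0,0,0],
    [0,0,0],
    [0,0,0],
    [0,0,0],
    [0,0,0],
    [0,0,0],
    [0,0,0],
    [0,0,0],
    [0,0,0]
  ],
  "delta_pos": [
    [0.005,-0.002,0],
    [0.01,0,0],
    [0.015,0,0],
    [0.02,0,0],
    [0.02,0,0],
    [0.015,0,0],
    [0.01,0,0],
    [0.007,0,0],
    [0,0,0],
    [0,0,0]
  ],
  "jaw": [0.004,0.004,0.004,0.004,0.004,0.004,0.004,0.004,0.004,0.004]
}}

```text
time_s: 11.6
tcp_pos: [0.5241, 0.311, 0.2354]
ee_rot: [1.0, 0.029, -0.0, 0.0]
ft_force: [1.1, -0.1, -1.9]
finger_gap: 0.093
```

```bash
python3 - <<'E'
from h import *
s=bot.observe(); print(s['tcp_pos'],s['finger_gap'],s['ft_force'])
im=grab('scene','s7')[:,:,::-1]
cv2.imwrite('pics/s7c.png',cv2.resize(im[120:270,350:500],None,fx=4,fy=4,interpolation=cv2.INTER_CUBIC))
im=grab('wrist','w7')[:,:,::-1]
cv2.imwrite('pics/w7c.png',cv2.resize(im[100:300,220:460],None,fx=3,fy=3,interpolation=cv2.INTER_CUBIC))
E
```

```text
[0.52413197 0.31100434 0.23540267] 0.09275444093430872 [ 1.11603175 -0.05048056 -1.93164564]
```

View pics/s7c.png

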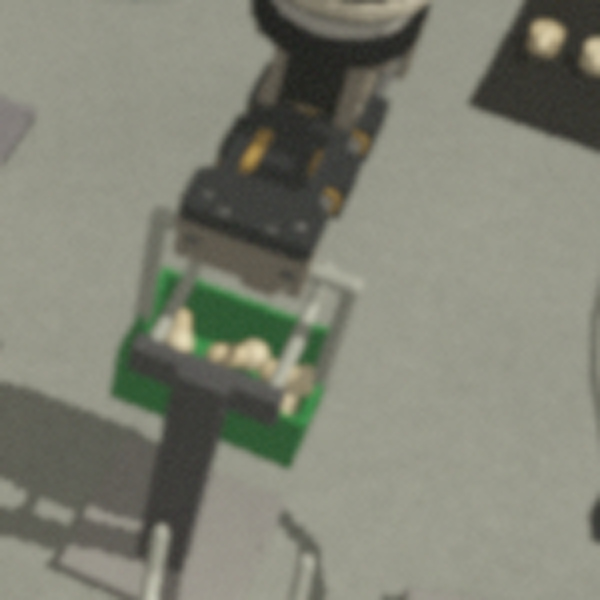

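View pics/w7c.png

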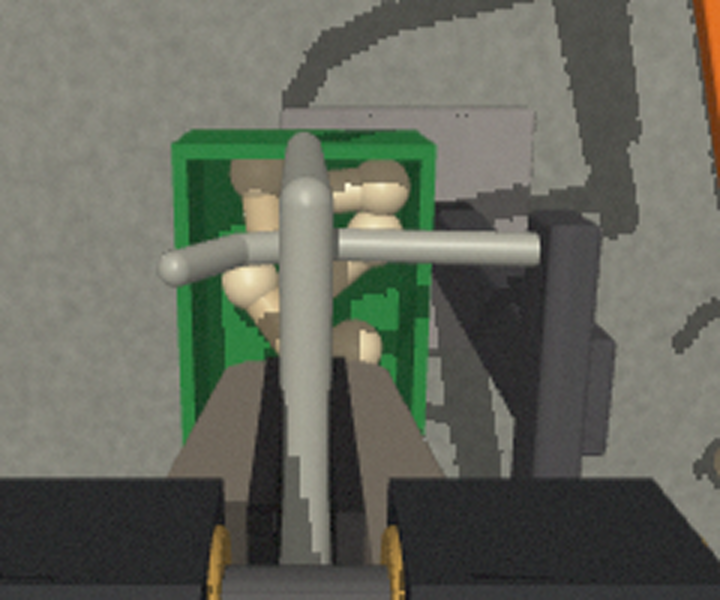

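The bar is over the prongs, past the upturned tips and inside the legs. Lowering.

{"op": "move_arm", "data": {
  "rotation": [
    [0,0,0],
    [0,0,0],
    [0,0,0],
    [0,0,0],
    [0,0,0],
    [0,0,0],
    [0,0,0]
  ],
  "delta_pos": [
    [0,0,0.006],
    [0,0,0.008],
    [0,0,0.008],
    [0,0,0.007],
    [0,0,0.005],
    [0,0,0.003],
    [0,0,0]
  ],
  "jaw": [0.004,0.004,0.004,0.004,0.004,0.004,0.004]
}}

```text
time_s: 12.4
tcp_pos: [0.5245, 0.3108, 0.1981]
ee_rot: [1.0, 0.029, -0.0, 0.0]
ft_force: [1.0, -0.4, -2.1]
finger_gap: 0.093
```

{"op": "move_arm", "data": {
  "rotation": [
    [0,0,0],
    [0,0,0]
  ],
  "delta_pos": [
    [0,0,0.002],
    [0,0,0]
  ],
  "jaw": [0.004,0.004]
}}

```text
time_s: 12.6
tcp_pos: [0.5248, 0.3112, 0.1973]
ee_rot: [1.0, 0.029, 0.0, -0.0]
ft_force: [-1.0, -0.6, 0.7]
finger_gap: 0.097
```

Force rose from −2.1 to +0.7 N, so the bar is on the prongs. Opening slightly.

{"op": "move_arm", "data": {
  "rotation": [
    [0,0,0],
    [0,0,0],
    [0,0,0],
    [0,0,0],
    [0,0,0],
    [0,0,0],
    [0,0,0]
  ],
  "delta_pos": [
    [0,0,0.0005],
    [0,0,0],
    [0,0,0],
    [0,0,0],
    [0,0,0],
    [0,0,0],
    [0,0,0]
  ],
  "jaw": [0.004,0.012,0.018,0.024,0.03,0.034,0.034]
}}

```text
time_s: 13.3
tcp_pos: [0.5246, 0.3109, 0.196]
ee_rot: [1.0, 0.029, -0.0, 0.0]
ft_force: [0.3, -0.1, 0.5]
finger_gap: 0.371
```

```bash
python3 - <<'E'
from h import *
s=bot.observe(); print(s['tcp_pos'],s['finger_gap'],s['ft_force'])
im=grab('scene','s8')[:,:,::-1]
a=cv2.resize(im[120:270,350:480],None,fx=3,fy=3,interpolation=cv2.INTER_CUBIC)
im=grab('wrist','w8')[:,:,::-1]
b=cv2.resize(im[100:300,240:420],None,fx=2.25,fy=2.25,interpolation=cv2.INTER_CUBIC)
cv2.imwrite('pics/c8.png',np.hstack([a,b]))
E
```

```text
[0.52462259 0.31085403 0.19597156] 0.37127127205350696 [ 0.30130668 -0.13723737  0.53465007]
```

View pics/c8.png

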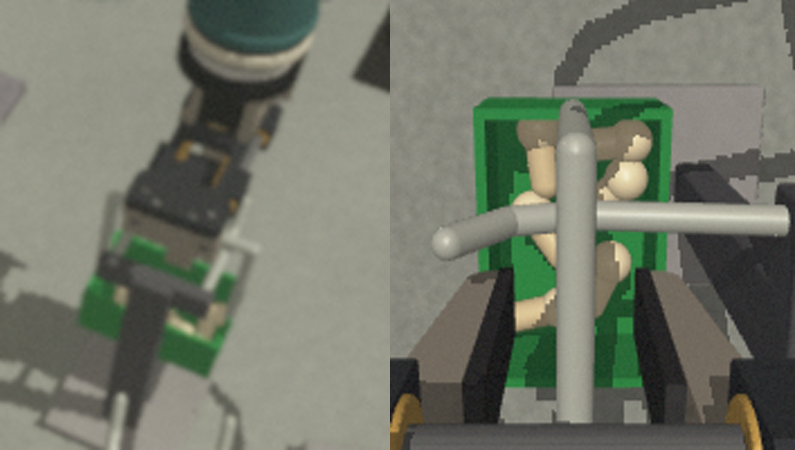

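{"op": "move_arm", "data": {
  "rotation": [
    [0,0,0],
    [0,0,0],
    [0,0,0],
    [0,0,0],
    [0,0,0],
    [0,0,0],
    [0,0,0]
  ],
  "delta_pos": [
    [0,0,-0.005],
    [0,0,-0.01],
    [0,0,-0.015],
    [0,0,-0.02],
    [0,0,-0.03],
    [0,0,-0.03],
    [0,0,-0.02]
  ],
  "jaw": [0.034,0.034,0.034,0.034,0.034,0.034,0.034]
}}

```text
time_s: 14.1
tcp_pos: [0.525, 0.3117, 0.33]
ee_rot: [1.0, 0.029, 0.002, -0.001]
ft_force: [1.2, 0.6, -1.0]
finger_gap: 0.373
```

```bash
python3 - <<'E'
from h import *
s=bot.observe(); print(s['tcp_pos'],s['finger_gap'],s['ft_force'],s['joints'].round(4))
im=grab('wrist','w9')[:,:,::-1]
E
```

```text
[0.52498925 0.31167458 0.33002288] 0.37275192889326625 [ 1.23837263  0.61130557 -0.95180486] [-0.049   0.4239 -0.7364  1.558   0.2944  1.2695 -0.77  ]
```

View pics/w9.png

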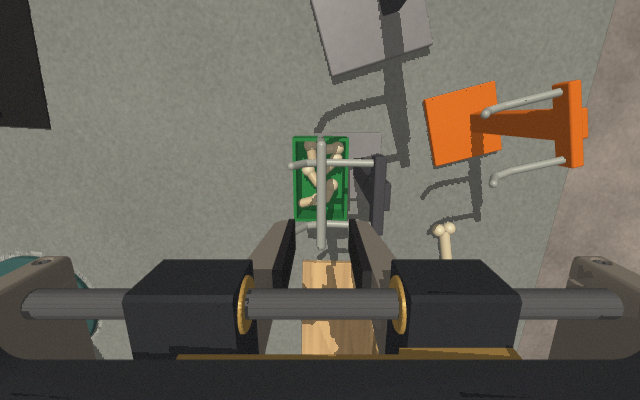

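The caddy hangs on both prongs. Going to the plinth.

{"op": "move_arm", "data": {
  "rotation": [
    [0,0,0],
    [0,0,0],
    [0,0,0],
    [0,0,0],
    [0,0,0],
    [0,0,0],
    [0,0,0],
    [0,0,0],
    [0,0,0],
    [0,0,0],
    [0,0,0],
    [0,0,0],
    [0,0,0],
    [0,0,0],
    [0,0,8.4],
    [0,0,8.4],
    [0,0,8.4],
    [0,0,8.4],
    [0,0,8.4],
    [0,0,8.4]
  ],
  "delta_pos": [
    [-0.0006,0.042,0],
    [-0.0006,0.042,0],
    [-0.0006,0.042,0],
    [-0.0006,0.042,0],
    [-0.0006,0.042,0],
    [-0.0006,0.042,0],
    [-0.0006,0.042,0],
    [-0.0006,0.042,0],
    [-0.0006,0.042,0],
    [-0.0006,0.042,0],
    [-0.0006,0.042,0],
    [-0.0006,0.042,0],
    [-0.0006,0.042,0],
    [-0.0006,0.04,0],
    [0,0,0],
    [0,0,0],
    [0,0,0],
    [0,0,0],
    [0,0,0],
    [0,0,0]
  ],
  "jaw": [0.034,0.034,0.034,0.034,0.05,0.06,0.07,0.09,0.09,0.09,0.09,0.09,0.09,0.09,0.09,0.09,0.09,0.09,0.09,0.09]
}}

```text
time_s: 16.15
tcp_pos: [0.5502, -0.2744, 0.3269]
ee_rot: [0.916, -0.402, 0.0, -0.0]
ft_force: [-0.1, 0.4, 0.3]
finger_gap: 0.981
```

{"op": "move_arm", "data": {
  "rotation": [
    [0,0,8.4],
    [0,0,8.4],
    [0,0,8.4],
    [0,0,8.4],
    [0,0,8.4],
    [0,0,8.4],
    [0,0,8.4],
    [0,0,7.8],
    [0,0,0]
  ],
  "delta_pos": [
    [0,0,0.01],
    [0,0,0.01],
    [0,0,0.01],
    [0,0,0.01],
    [0,0,0.01],
    [0,0,0.01],
    [0,0,0.01],
    [0,0,0.01],
    [0,0,0]
  ],
  "jaw": [0.09,0.09,0.09,0.09,0.09,0.09,0.09,0.09,0.09]
}}

```text
time_s: 17.05
tcp_pos: [0.5495, -0.2741, 0.2454]
ee_rot: [-0.547, 0.837, 0.001, -0.0]
ft_force: [0.1, -0.5, -0.5]
finger_gap: 0.977
```

```bash
python3 - <<'E'
from h import *
s=bot.observe(); x=R.from_quat(s['ee_rot']).as_matrix(); print(s['tcp_pos'],s['finger_gap'],s['joints'].round(4),np.degrees(np.arctan2(x[1,0],x[0,0])))
im=grab('wrist','w10')[:,:,::-1]
E
```

```text
[ 0.54954986 -0.27411958  0.24544132] 0.9765333058304247 [ 0.521   0.4048 -0.1478  1.6744  0.0661  1.0691 -1.6312] -113.68460627799843
```

View pics/w10.png

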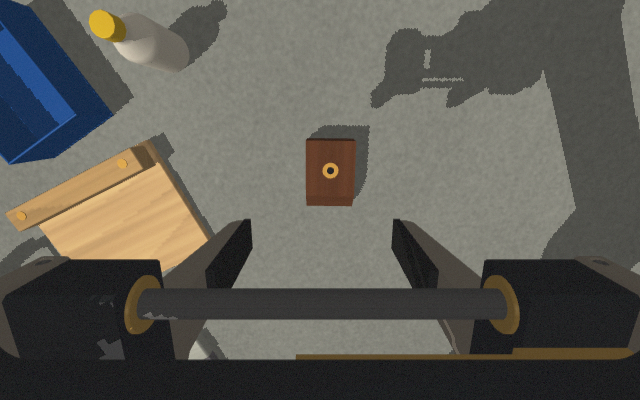

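```bash
python3 - <<'E'
from h import *
im=cv2.imread('pics/w10.png')
cv2.imwrite('pics/w10c.png',cv2.resize(im[120:220,290:390],None,fx=6,fy=6,interpolation=cv2.INTER_CUBIC))
E
```

```text
(no output)
```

View pics/w10c.png

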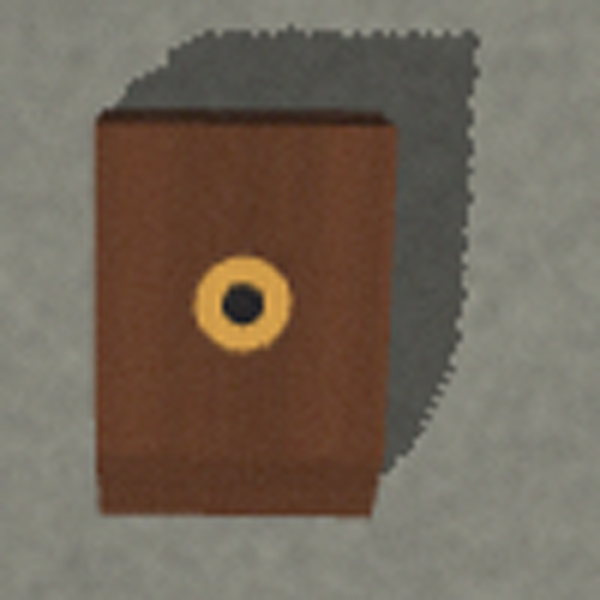

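```bash
python3 - <<'E'
from h import *
P=lambda x,y,z:onz('wrist',(290+(x+.5)/6-.5,120+(y+.5)/6-.5),z)
a,b,c,d,e,f=P(97,126,.042),P(397,126,.042),P(97,463,.042),P(386,463,.042),P(102,514,.022),P(371,516,.022)
n=np.linalg.norm
print(n(a-b),n(c-d),n(e-f),n(a-c),n(b-d),n((a-e)[:2]),n((b-f)[:2]))
m=(a+b+e+f)/4; print('ctr',m)
u=(a+b)/2-(e+f)/2; print('yaw',np.degrees(np.arctan2(u[1],u[0])),[np.degrees(np.arctan2(*(p-q)[[1,0]]))for p,q in((a,c),(b,d))],np.degrees(np.arctan2(*(a-b)[[1,0]]))-90)
s=bot.observe(); print(R.from_quat(s['ee_rot']).inv().apply(m-s['tcp_pos']))
E
```

```text
0.06131843437105514 0.06216826637650788 0.061628203043191665 0.07155993712451247 0.07154721079976886 0.08932306782698249 0.08979265359300057
ctr [ 0.54419151 -0.28441225  0.032     ]
yaw -24.141784087799365 [np.float64(-24.288851014445186), np.float64(-23.608413952153597)] -23.476641437523412
[0.01168339 0.00120371 0.21426025]
```

The bevel is clear: robot side, 72 mm of flat top, width 62 mm. The centre is (0.544,−0.284), which also agrees with the top camera. My earlier hover views were taken while the arm was still settling, so I will re-measure the fence with the arm at rest. Now grasping the plinth.

{"op": "move_arm", "data": {
  "rotation": [
    [0,0,0],
    [0,0,0],
    [0,0,0],
    [0,0,0],
    [0,0,0],
    [0,0,0],
    [0,0,0],
    [0,0,0]
  ],
  "delta_pos": [
    [0.006,0.0006,0.02],
    [0.0057,0.0006,0.03],
    [0,0,0.03],
    [0,0,0.03],
    [0,0,0.02],
    [0,0,0.01],
    [0,0,0],
    [0,0,0]
  ],
  "jaw": [0.09,0.09,0.09,0.09,0.09,0.09,0.09,0.09]
}}

```text
time_s: 17.9
tcp_pos: [0.5452, -0.2852, 0.1074]
ee_rot: [-0.547, 0.837, -0.001, 0.001]
ft_force: [-1.2, -0.0, 0.1]
finger_gap: 0.981
```

```bash
python3 - <<'E'
from h import *
s=bot.observe(); print(s['tcp_pos'],s['dq'].round(3))
im=grab('wrist','w11')[:,:,::-1]
cv2.imwrite('pics/w11c.png',cv2.resize(im[130:290,210:430],None,fx=3.4,fy=3.4,interpolation=cv2.INTER_CUBIC))
E
```

```text
[ 0.54518338 -0.2852108   0.10735298] [-0.004 -0.014  0.002 -0.005 -0.    -0.004 -0.005]
```

View pics/w11c.png

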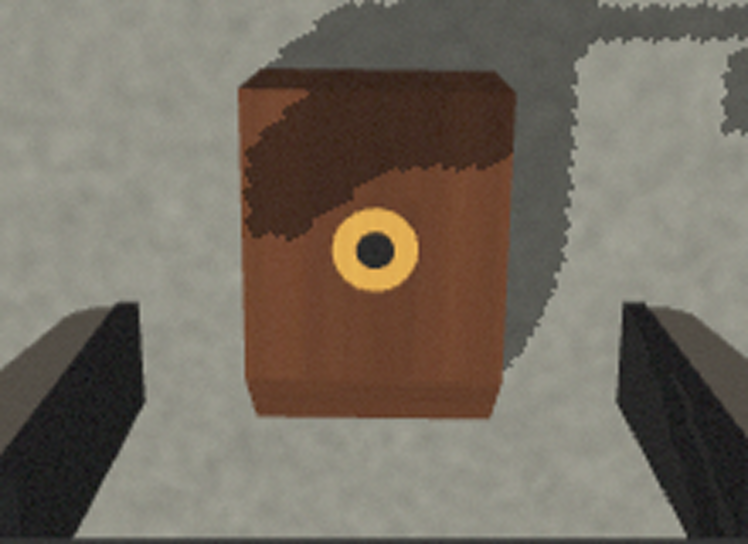

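Centred. Descend and grip.

{"op": "move_arm", "data": {
  "rotation": [
    [0,0,0],
    [0,0,0],
    [0,0,0],
    [0,0,0],
    [0,0,0],
    [0,0,0],
    [0,0,0],
    [0,0,0],
    [0,0,0],
    [0,0,0],
    [0,0,0]
  ],
  "delta_pos": [
    [0,0,0.02],
    [0,0,0.02],
    [0,0,0.02],
    [0,0,0.015],
    [0,0,0.005],
    [0,0,0],
    [0,0,0],
    [0,0,0],
    [0,0,0],
    [0,0,0],
    [0,0,0]
  ],
  "jaw": [0.09,0.09,0.09,0.09,0.09,0.09,0.055,0.055,0.055,0.055,0.055],
  "squeeze": 35
}}

```text
time_s: 19.05
tcp_pos: [0.5448, -0.2847, 0.0268]
ee_rot: [-0.547, 0.837, -0.0, 0.0]
ft_force: [-0.2, 0.6, 4.3]
finger_gap: 0.674
```

{"op": "move_arm", "data": {
  "rotation": [
    [0,0,0],
    [0,0,0],
    [0,0,0],
    [0,0,0],
    [0,0,0],
    [0,0,-6.5],
    [0,0,-6.5],
    [0,0,-6.5],
    [0,0,-6.4],
    [0,0,0],
    [0,0,0],
    [0,0,0],
    [0,0,0],
    [0,0,0],
    [0,0,0],
    [0,0,0],
    [0,0,0],
    [0,0,0],
    [0,0,0]
  ],
  "delta_pos": [
    [0,0,-0.01],
    [0,0,-0.02],
    [0,0,-0.03],
    [0,0,-0.03],
    [0,0,-0.02],
    [0,0,0],
    [0,0,0],
    [0,0,0],
    [0,0,0],
    [-0.02,-0.003,0],
    [-0.04,-0.006,0],
    [-0.045,-0.007,0],
    [-0.045,-0.007,0],
    [-0.045,-0.007,0],
    [-0.045,-0.007,0],
    [-0.04,-0.006,0],
    [-0.028,-0.004,0],
    [0,0,0],
    [0,0,0]
  ],
  "jaw": [0.055,0.055,0.055,0.055,0.055,0.055,0.055,0.055,0.055,0.055,0.055,0.055,0.055,0.055,0.055,0.055,0.055,0.055,0.055]
}}

```text
time_s: 20.95
tcp_pos: [0.5789, 0.0249, 0.136]
ee_rot: [0.721, -0.693, -0.0, 0.001]
ft_force: [-0.1, -0.4, -2.4]
finger_gap: 0.673
```

```bash
python3 - <<'E'
from h import *
s=bot.observe(); print(s['tcp_pos'],s['dq'].round(3),s['joints'].round(3),s['finger_gap'],s['ft_force']);x=R.from_quat(s['ee_rot']).as_matrix();print(np.degrees(np.arctan2(x[1,0],x[0,0])))
im=grab('wrist','w12')[:,:,::-1]
im=grab('scene','s12')[:,:,::-1]
cv2.imwrite('pics/s12c.png',cv2.resize(im[100:280,200:470],None,fx=2.9,fy=2.9,interpolation=cv2.INTER_CUBIC))
E
```

```text
[0.57892385 0.02490639 0.13598595] [ 0.032  0.001  0.03   0.     0.004 -0.002  0.002] [ 0.132  0.493 -0.299  1.842  0.19   0.836 -1.793] 0.6730966444922352 [-0.08541301 -0.37552837 -2.38051156]
-87.70109879133332
```

View pics/w12.png

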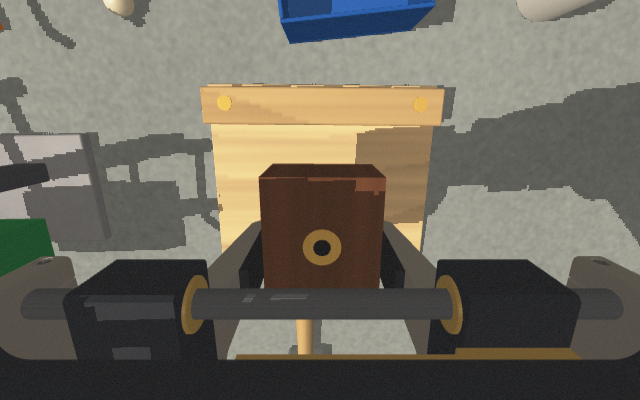

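View pics/s12c.png

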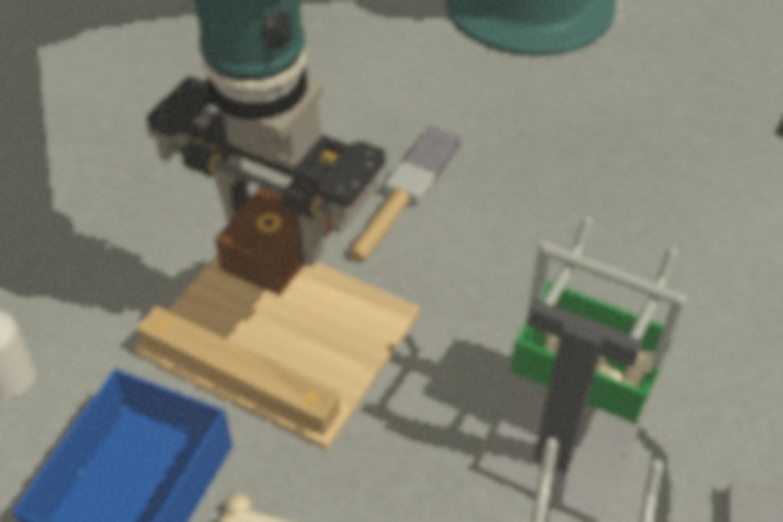

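```bash
python3 - <<'E'
from h import *
im=cv2.imread('pics/w12.png')
cv2.imwrite('pics/w12c.png',cv2.resize(im[75:195,190:460],None,fx=2.9,fy=4,interpolation=cv2.INTER_CUBIC))
E
```

```text
(no output)
```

View pics/w12c.png

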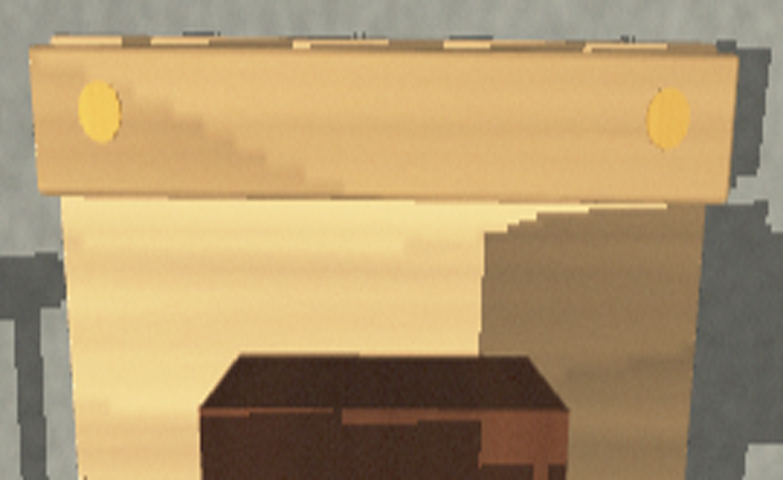

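```bash
python3 - <<'E'
from h import *
P=lambda x,y,z:onz('wrist',(190+(x+.5)/2.9-.5,75+(y+.5)/4-.5),z)
def L(n,p,q):
    u=p-q; print(n,p.round(4),q.round(4),'len',np.linalg.norm(u).round(4),'yaw',(np.degrees(np.arctan2(u[1],u[0]))-90).round(2),'mid',((p+q)/2).round(4))
L('fback',P(31,46,.042),P(737,56,.042))
L('fface',P(38,194,.042),P(728,203,.042))
L('pbtop',P(200,410,.151),P(569,410,.151))
L('pbbot',P(238,353,.109),P(530,355,.109))
E
```

```text
fback [0.6707 0.1232 0.042 ] [ 0.676  -0.0733  0.042 ] len 0.1965 yaw 1.57 mid [0.6734 0.0249 0.042 ]
fface [0.6417 0.1232 0.042 ] [ 0.6472 -0.075   0.042 ] len 0.1983 yaw 1.58 mid [0.6444 0.0241 0.042 ]
pbtop [0.6211 0.0543 0.151 ] [ 0.6234 -0.0074  0.151 ] len 0.0617 yaw 2.1 mid [0.6222 0.0234 0.151 ]
pbbot [0.6214 0.0549 0.109 ] [ 0.6234 -0.0081  0.109 ] len 0.0631 yaw 1.82 mid [0.6224 0.0234 0.109 ]
```

Fence at rest: face middle (0.6444,0.0245), yaw about 1.6°. The plinth is nearly parallel with a 22 mm gap. Lowering onto the board.

{"op": "move_arm", "data": {
  "rotation": [
    [0,0,0.3],
    [0,0,0],
    [0,0,0],
    [0,0,0],
    [0,0,0],
    [0,0,0],
    [0,0,0],
    [0,0,0]
  ],
  "delta_pos": [
    [0,0,0.01],
    [0,0,0.02],
    [0,0,0.025],
    [0,0,0.02],
    [0,0,0.012],
    [0,0,0.006],
    [0,0,0.002],
    [0,0,0]
  ],
  "jaw": [0.055,0.055,0.055,0.055,0.055,0.055,0.055,0.055]
}}

```text
time_s: 21.85
tcp_pos: [0.5797, 0.0246, 0.0414]
ee_rot: [0.719, -0.695, 0.0, -0.0]
ft_force: [0.4, 0.8, -3.0]
finger_gap: 0.671
```

{"op": "move_arm", "data": {
  "rotation": [
    [0,0,0],
    [0,0,0],
    [0,0,0]
  ],
  "delta_pos": [
    [0,0,0.001],
    [0,0,0.001],
    [0,0,0]
  ],
  "jaw": [0.055,0.055,0.055]
}}

```text
time_s: 22.15
tcp_pos: [0.5796, 0.0247, 0.0395]
ee_rot: [0.719, -0.695, 0.0, -0.0]
ft_force: [-0.2, 1.1, -2.9]
finger_gap: 0.671
```

{"op": "move_arm", "data": {
  "rotation": [
    [0,0,0],
    [0,0,0],
    [0,0,0],
    [0,0,0],
    [0,0,0],
    [0,0,0],
    [0,0,0],
    [0,0,0]
  ],
  "delta_pos": [
    [0,0,0.0008],
    [0,0,0],
    [0,-0.004,0],
    [0,-0.005,0],
    [0,-0.005,0],
    [0,-0.004,0],
    [0,-0.002,0],
    [0,0,0]
  ],
  "jaw": [0.055,0.055,0.055,0.055,0.055,0.055,0.055,0.055]
}}

```text
time_s: 22.95
tcp_pos: [0.599, 0.0254, 0.0388]
ee_rot: [0.719, -0.695, -0.0, 0.0]
ft_force: [-4.0, -0.6, 5.2]
finger_gap: 0.675
```

{"op": "move_arm", "data": {
  "rotation": [
    [0,0,0],
    [0,0,0],
    [0,0,0]
  ],
  "delta_pos": [
    [0,-0.001,0],
    [0,-0.001,0],
    [0,0,0]
  ],
  "jaw": [0.055,0.055,0.055]
}}

```text
time_s: 23.25
tcp_pos: [0.6005, 0.0254, 0.0388]
ee_rot: [0.719, -0.695, -0.0, 0.001]
ft_force: [-5.8, -0.7, 7.6]
finger_gap: 0.671
```

{"op": "move_arm", "data": {
  "rotation": [
    [0,0,0],
    [0,0,0],
    [0,0,0]
  ],
  "delta_pos": [
    [0,-0.001,0],
    [0,-0.001,0],
    [0,0,0]
  ],
  "jaw": [0.055,0.055,0.055]
}}

```text
time_s: 23.55
tcp_pos: [0.6007, 0.0253, 0.0388]
ee_rot: [0.719, -0.695, -0.002, 0.002]
ft_force: [-10.8, -0.8, 12.0]
finger_gap: 0.673
```

{"op": "move_arm", "data": {
  "rotation": [
    [0,0,0],
    [0,0,0],
    [0,0,0]
  ],
  "delta_pos": [
    [0,-0.001,0],
    [0,-0.001,0],
    [0,0,0]
  ],
  "jaw": [0.055,0.055,0.055]
}}

```text
time_s: 23.85
tcp_pos: [0.6008, 0.0253, 0.0387]
ee_rot: [0.719, -0.695, -0.003, 0.004]
ft_force: [-16.0, -2.1, 15.8]
finger_gap: 0.674
```

It is home against the fence: x holds at 0.6008 while the force rises to 16 N. I relax the arm, release and rise, then check it is flush before the bevel push.

{"op": "move_arm", "data": {
  "rotation": [
    [0,0,0],
    [0,0,0],
    [0,0,0],
    [0,0,0],
    [0,0,0],
    [0,0,0],
    [0,0,0],
    [0,0,0]
  ],
  "delta_pos": [
    [0,0.002,-0.0005],
    [0,0.002,-0.0005],
    [0,0,0],
    [0,0,0],
    [0,0,0],
    [0,0,0],
    [0,0,0],
    [0,0,0]
  ],
  "jaw": [0.055,0.055,0.055,0.07,0.08,0.09,0.09,0.09]
}}

```text
time_s: 24.65
tcp_pos: [0.6016, 0.0255, 0.0393]
ee_rot: [0.719, -0.695, 0.0, -0.0]
ft_force: [0.4, 0.9, 0.2]
finger_gap: 0.977
```

{"op": "move_arm", "data": {
  "rotation": [
    [0,0,0],
    [0,0,0],
    [0,0,0],
    [0,0,0],
    [0,0,0],
    [0,0,0],
    [0,0,0]
  ],
  "delta_pos": [
    [0,0,-0.01],
    [0,0,-0.02],
    [0,0,-0.03],
    [0,0,-0.03],
    [0,0,-0.03],
    [0,0,0],
    [0,0,0]
  ],
  "jaw": [0.09,0.09,0.09,0.09,0.09,0.09,0.09]
}}

```text
time_s: 25.35
tcp_pos: [0.6017, 0.0254, 0.1605]
ee_rot: [0.719, -0.695, 0.001, -0.001]
ft_force: [-0.9, -0.2, 0.5]
finger_gap: 0.984
```

```bash
python3 - <<'E'
from h import *
s=bot.observe(); print(s['tcp_pos'],s['dq'].round(3),s['joints'].round(3));x=R.from_quat(s['ee_rot']).as_matrix();print(x.round(3))
im=grab('wrist','w13')[:,:,::-1]
cv2.imwrite('pics/w13c.png',cv2.resize(im[70:250,200:450],None,fx=3.2,fy=3.2,interpolation=cv2.INTER_CUBIC))
E
```

```text
[0.60172819 0.02537082 0.16047242] [-0.003  0.034  0.007  0.025  0.001 -0.002 -0.001] [ 0.133  0.494 -0.303  1.772  0.182  0.901 -1.786]
[[ 0.033 -0.999  0.002]
 [-0.999 -0.033 -0.   ]
 [ 0.    -0.002 -1.   ]]
```

View pics/w13c.png

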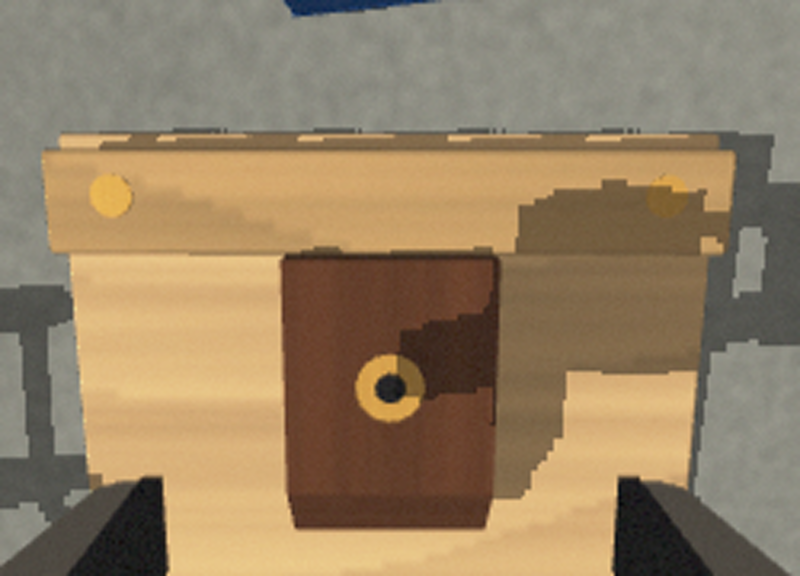

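The plinth sits flush on the fence line with the bevel towards the robot. I close the fingers and tilt 45° in free air, watching the joints.

{"op": "move_arm", "data": {
  "rotation": [
    [0,0,0],
    [0,0,0],
    [0,0,0],
    [7.5,0,0],
    [7.5,0,0],
    [7.5,0,0],
    [7.5,0,0],
    [0,0,0]
  ],
  "delta_pos": [
    [-0.001,0.03,-0.015],
    [-0.001,0.035,-0.015],
    [-0.001,0.035,-0.01],
    [0,0,0],
    [0,0,0],
    [0,0,0],
    [0,0,0],
    [0,0,0]
  ],
  "jaw": [0.06,0.04,0.02,0,0,0,0,0],
  "squeeze": 40
}}

```text
time_s: 26.2
tcp_pos: [0.496, 0.0244, 0.1958]
ee_rot: [0.695, -0.672, 0.178, -0.183]
ft_force: [-0.6, 0.6, -0.3]
finger_gap: 0.307
```

```bash
python3 - <<'E'
from h import *
s=bot.observe(); print(s['tcp_pos'],s['joints'].round(3));x=R.from_quat(s['ee_rot']).as_matrix();print(x.round(3))
E
```

```text
[0.49595975 0.02435539 0.19580189] [ 0.108  0.083 -0.271  2.354  0.41   0.212 -2.072]
[[ 0.034 -0.869  0.494]
 [-0.999 -0.031  0.015]
 [ 0.002 -0.494 -0.869]]
```

{"op": "move_arm", "data": {
  "rotation": [
    [0,0,0],
    [0,0,0],
    [0,0,0],
    [0,0,0],
    [0,0,0],
    [0,0,0],
    [0,0,0]
  ],
  "delta_pos": [
    [0,0.005,0.02],
    [0,0.007,0.03],
    [0,0.007,0.03],
    [0,0.005,0.02],
    [0,0.0028,0.0078],
    [0,0,0],
    [0,0,0]
  ],
  "jaw": [0,0,0,0,0,0,0]
}}

```text
time_s: 26.9
tcp_pos: [0.522, 0.0198, 0.1363]
ee_rot: [0.695, -0.674, 0.181, -0.175]
ft_force: [0.5, -0.5, -0.1]
finger_gap: 0.001
```

```bash
python3 - <<'E'
from h import *
s=bot.observe(); print(s['tcp_pos'],s['joints'].round(3),s['ft_force'],s['finger_gap']);x=R.from_quat(s['ee_rot']).as_matrix();print(x.round(3))
im=grab('wrist','w14')
im=grab('scene','s14')[:,:,::-1]
cv2.imwrite('pics/s14c.png',cv2.resize(im[100:280,200:470],None,fx=2.9,fy=2.9,interpolation=cv2.INTER_CUBIC))
E
```

```text
[0.5219552  0.0198332  0.13631188] [ 0.127  0.261 -0.298  2.339  1.278  0.151 -2.918] [ 0.52250994 -0.52025105 -0.06360951] 0.0008203472153806141
[[ 0.027 -0.873  0.488]
 [-1.    -0.031  0.   ]
 [ 0.015 -0.488 -0.873]]
```

View pics/w14.png

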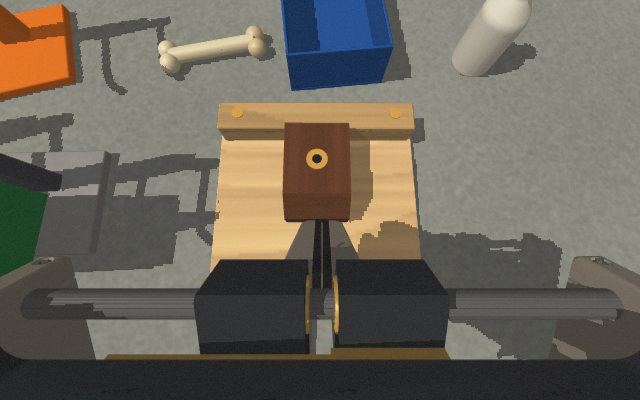

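View pics/s14c.png

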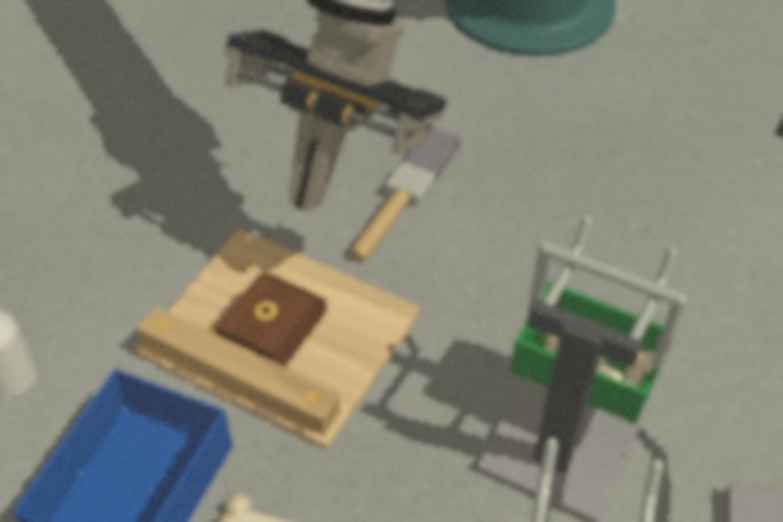

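At 30° tilt joints 6 and 7 reach their limits, so I reduce the tilt to about 12°. The fingertip edge can still push diagonally on the bevel.

{"op": "move_arm", "data": {
  "rotation": [
    [-3,0,0],
    [-4,0,0],
    [-5,0,0],
    [-6,0,0],
    [0,0,0],
    [0,0,0]
  ],
  "delta_pos": [
    [0,0,0],
    [0,0,0],
    [0,0,0],
    [0,0,0],
    [0,0,0],
    [0,0,0]
  ],
  "jaw": [0,0,0,0,0,0]
}}

```text
time_s: 27.6
tcp_pos: [0.5229, 0.0172, 0.1364]
ee_rot: [0.711, -0.693, 0.091, -0.077]
ft_force: [-0.2, -0.4, -0.7]
finger_gap: 0.004
```

```bash
python3 - <<'E'
from h import *
s=bot.observe(); print(s['tcp_pos'],s['joints'].round(3),s['ft_force'],s['finger_gap']);x=R.from_quat(s['ee_rot']).as_matrix();print(x.round(3))
E
```

```text
[0.52287987 0.01718162 0.13637876] [ 0.456  0.383 -0.674  2.13   0.584  0.542 -2.18 ] [-0.1965051  -0.37229991 -0.73558599] 0.004337176259940025
[[ 0.023 -0.972  0.236]
 [-0.999 -0.027 -0.016]
 [ 0.022 -0.235 -0.972]]
```

{"op": "move_arm", "data": {
  "rotation": [
    [0,-1.3,-0.5],
    [0,0,0],
    [0,0,0],
    [0,0,0],
    [0,0,0],
    [0,0,0]
  ],
  "delta_pos": [
    [0,0,0],
    [-0.002,0.0015,0.018],
    [-0.003,0.0015,0.02],
    [-0.002,0.0016,0.02],
    [0,0,0],
    [0,0,0]
  ],
  "jaw": [0,0,0,0,0,0]
}}

```text
time_s: 28.2
tcp_pos: [0.5307, 0.0254, 0.0791]
ee_rot: [0.716, -0.688, 0.083, -0.084]
ft_force: [0.9, -0.5, 1.1]
finger_gap: 0.007
```

```bash
python3 - <<'E'
from h import *
s=bot.observe(); print(s['tcp_pos'],s['joints'].round(3),s['ft_force']);x=R.from_quat(s['ee_rot']).as_matrix();print(x.round(3))
im=grab('wrist','w15')
im=grab('scene','s15')[:,:,::-1]
cv2.imwrite('pics/s15c.png',cv2.resize(im[150:260,230:350],None,fx=5,fy=5,interpolation=cv2.INTER_CUBIC))
E
```

```text
[0.53070764 0.02536236 0.07909273] [ 0.348  0.486 -0.561  2.145  0.712  0.428 -2.291] [ 0.90698727 -0.46456223  1.05688629]
[[ 0.04  -0.972  0.233]
 [-0.999 -0.039  0.006]
 [ 0.003 -0.233 -0.972]]
```

View pics/w15.png

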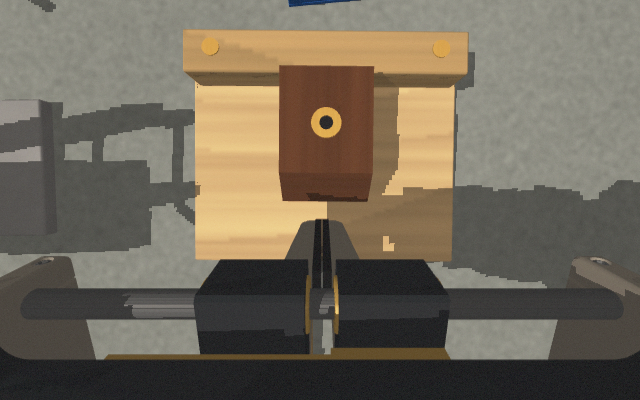

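View pics/s15c.png

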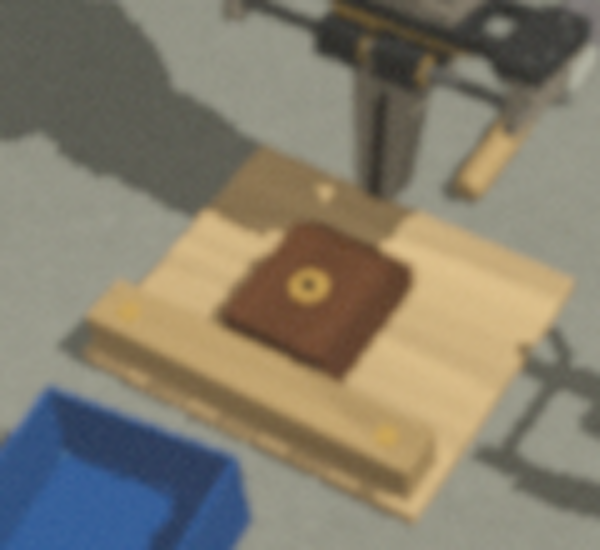

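{"op": "move_arm", "data": {
  "rotation": [
    [0,0,0],
    [0,0,0],
    [0,0,0],
    [0,0,0]
  ],
  "delta_pos": [
    [0.0002,-0.0042,0.0068],
    [0.0002,-0.0042,0.0068],
    [0,0,0],
    [0,0,0]
  ],
  "jaw": [0,0,0,0]
}}

```text
time_s: 28.7
tcp_pos: [0.5432, 0.0248, 0.0676]
ee_rot: [0.715, -0.689, 0.082, -0.084]
ft_force: [0.6, 0.1, 0.2]
finger_gap: 0.005
```

{"op": "move_arm", "data": {
  "rotation": [
    [0,0,0],
    [0,0,0],
    [0,0,0],
    [0,0,0]
  ],
  "delta_pos": [
    [0,-0.001,0.0017],
    [0,-0.001,0.0017],
    [0,0,0],
    [0,0,0]
  ],
  "jaw": [0,0,0,0]
}}

```text
time_s: 29.1
tcp_pos: [0.5458, 0.025, 0.0649]
ee_rot: [0.715, -0.689, 0.082, -0.084]
ft_force: [-0.6, -0.6, 0.1]
finger_gap: 0.004
```

{"op": "move_arm", "data": {
  "rotation": [
    [0,0,0],
    [0,0,0],
    [0,0,0],
    [0,0,0]
  ],
  "delta_pos": [
    [0,-0.001,0.0017],
    [0,-0.001,0.0017],
    [0,0,0],
    [0,0,0]
  ],
  "jaw": [0,0,0,0]
}}

```text
time_s: 29.5
tcp_pos: [0.5485, 0.0251, 0.062]
ee_rot: [0.715, -0.689, 0.082, -0.084]
ft_force: [-0.5, -0.5, 0.3]
finger_gap: 0.006
```

{"op": "move_arm", "data": {
  "rotation": [
    [0,0,0],
    [0,0,0],
    [0,0,0],
    [0,0,0]
  ],
  "delta_pos": [
    [0,-0.001,0.0017],
    [0,-0.001,0.0017],
    [0,0,0],
    [0,0,0]
  ],
  "jaw": [0,0,0,0]
}}

```text
time_s: 29.9
tcp_pos: [0.5508, 0.0252, 0.0598]
ee_rot: [0.716, -0.689, 0.083, -0.083]
ft_force: [-5.8, -0.6, 11.2]
finger_gap: 0.004
```

{"op": "move_arm", "data": {
  "rotation": [
    [0,0,0],
    [0,0,0],
    [0,0,0],
    [0,0,0]
  ],
  "delta_pos": [
    [0,-0.001,0.0017],
    [0,-0.001,0.0017],
    [0,0,0],
    [0,0,0]
  ],
  "jaw": [0,0,0,0]
}}

```text
time_s: 30.3
tcp_pos: [0.5514, 0.0253, 0.059]
ee_rot: [0.716, -0.688, 0.083, -0.081]
ft_force: [-27.2, -1.0, 47.7]
finger_gap: 0.004
```

Contact: −27 N in x and +48 N in z. That is too steep, because board friction could carry the horizontal part, so I turn the push flatter.

{"op": "move_arm", "data": {
  "rotation": [
    [0,0,0],
    [0,0,0],
    [0,0,0]
  ],
  "delta_pos": [
    [0,-0.0014,-0.0007],
    [0,0,0],
    [0,0,0]
  ],
  "jaw": [0,0,0]
}}

```text
time_s: 30.6
tcp_pos: [0.5514, 0.0253, 0.0591]
ee_rot: [0.716, -0.689, 0.083, -0.081]
ft_force: [-27.8, -1.7, 42.6]
finger_gap: 0.003
```

{"op": "move_arm", "data": {
  "rotation": [
    [0,0,0],
    [0,0,0],
    [0,0,0]
  ],
  "delta_pos": [
    [0,-0.0014,-0.0004],
    [0,0,0],
    [0,0,0]
  ],
  "jaw": [0,0,0]
}}

```text
time_s: 30.9
tcp_pos: [0.5517, 0.0252, 0.0592]
ee_rot: [0.716, -0.689, 0.082, -0.08]
ft_force: [-28.4, -1.7, 41.3]
finger_gap: 0.005
```

{"op": "move_arm", "data": {
  "rotation": [
    [0,0,0],
    [0,0,0],
    [0,0,0]
  ],
  "delta_pos": [
    [0,-0.002,-0.001],
    [0,0,0],
    [0,0,0]
  ],
  "jaw": [0,0,0]
}}

```text
time_s: 31.2
tcp_pos: [0.5517, 0.0253, 0.0594]
ee_rot: [0.716, -0.689, 0.081, -0.079]
ft_force: [-28.8, -0.0, 34.3]
finger_gap: 0.005
```

{"op": "move_arm", "data": {
  "rotation": [
    [0,0,0],
    [0,0,0],
    [0,0,0]
  ],
  "delta_pos": [
    [0,-0.002,-0.001],
    [0,0,0],
    [0,0,0]
  ],
  "jaw": [0,0,0]
}}

```text
time_s: 31.5
tcp_pos: [0.5518, 0.0252, 0.0596]
ee_rot: [0.716, -0.689, 0.079, -0.077]
ft_force: [-29.1, 0.4, 29.2]
finger_gap: 0.005
```

```bash
python3 - <<'E'
from h import *
s=bot.observe(); print(s['tcp_pos'],s['joints'].round(3),s['ft_force'])
im=grab('wrist','w16')[:,:,::-1]
a=cv2.resize(im[20:260,170:480],None,fx=2,fy=2)
cv2.imwrite('pics/w16c.png',a)
im=grab('scene','s16')[:,:,::-1]
cv2.imwrite('pics/s16c.png',cv2.resize(im[100:280,200:450],None,fx=3,fy=3,interpolation=cv2.INTER_CUBIC))
E
```

```text
[0.55183568 0.02522202 0.05955369] [ 0.313  0.549 -0.526  2.095  0.743  0.436 -2.309] [-29.1291258    0.39047295  29.18016316]
```

View pics/w16c.png

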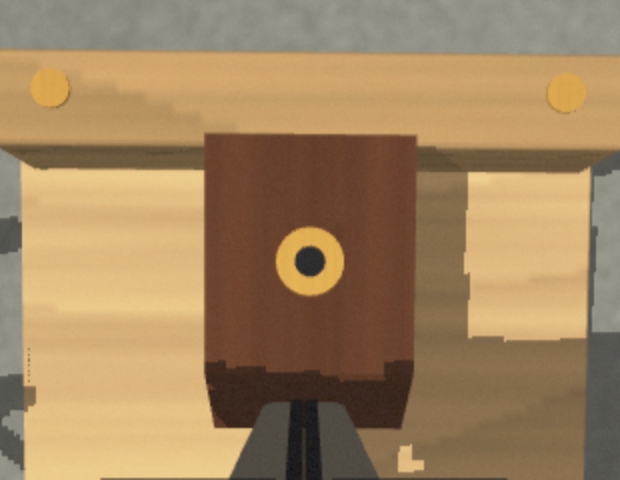

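View pics/s16c.png

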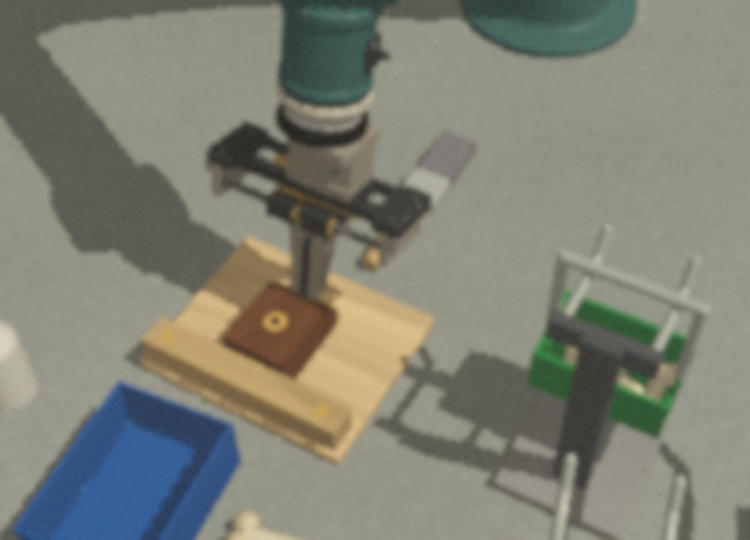

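Now 29/29 N. I add a little more level push so the fence load is well above board friction.

{"op": "move_arm", "data": {
  "rotation": [
    [0,0,0],
    [0,0,0],
    [0,0,0]
  ],
  "delta_pos": [
    [0,-0.003,0],
    [0,0,0],
    [0,0,0]
  ],
  "jaw": [0,0,0]
}}

```text
time_s: 31.9
tcp_pos: [0.5521, 0.0253, 0.0595]
ee_rot: [0.717, -0.689, 0.078, -0.075]
ft_force: [-37.5, 1.2, 35.3]
finger_gap: 0.006
```

{"op": "move_arm", "data": {
  "rotation": [
    [0,0,0],
    [0,0,0],
    [0,0,0]
  ],
  "delta_pos": [
    [0,-0.003,0],
    [0,0,0],
    [0,0,0]
  ],
  "jaw": [0,0,0]
}}

```text
time_s: 32.2
tcp_pos: [0.5524, 0.0253, 0.0595]
ee_rot: [0.717, -0.689, 0.077, -0.073]
ft_force: [-43.5, 0.2, 40.8]
finger_gap: 0.006
```

{"op": "move_arm", "data": {
  "rotation": [
    [0,0,0],
    [0,0,0],
    [0,0,0]
  ],
  "delta_pos": [
    [0,-0.0005,-0.0015],
    [0,0,0],
    [0,0,0]
  ],
  "jaw": [0,0,0]
}}

```text
time_s: 32.5
tcp_pos: [0.5523, 0.0252, 0.0598]
ee_rot: [0.717, -0.689, 0.076, -0.073]
ft_force: [-37.3, 1.1, 26.8]
finger_gap: 0.003
```

{"op": "move_arm", "data": {
  "rotation": [
    [0,0,0],
    [0,0,0],
    [0,0,0],
    [0,0,0],
    [0,0,0],
    [0,0,0]
  ],
  "delta_pos": [
    [0,0,0],
    [0,0,0],
    [0,0,0],
    [0,0,0],
    [0,0,0],
    [0,0,0]
  ],
  "jaw": [0,0,0,0,0,0]
}}

```text
time_s: 33.1
tcp_pos: [0.5523, 0.0252, 0.0598]
ee_rot: [0.717, -0.689, 0.076, -0.073]
ft_force: [-38.2, 1.2, 27.9]
finger_gap: 0.006
```

```bash
python3 - <<'E'
from h import *
s=bot.observe(); print(s['tcp_pos'],s['joints'].round(3),s['ft_force'],s['moment'],s['dq'].round(3))
im=grab('wrist','w17')[:,:,::-1]
a=cv2.resize(im[20:240,170:480],None,fx=2,fy=2)
im=grab('scene','s17')[:,:,::-1]; grab('top','t17')
cv2.imwrite('pics/w17c.png',a)
cv2.imwrite('pics/s17c.png',cv2.resize(im[80:300,180:450],None,fx=2.7,fy=2.7,interpolation=cv2.INTER_CUBIC))
P=lambda x,y,z:onz('wrist',(170+(x+.5)/2-.5,20+(y+.5)/2-.5),z)
E
```

```text
[0.55230984 0.02521439 0.05978877] [ 0.319  0.554 -0.535  2.086  0.731  0.454 -2.297] [-38.17243322   1.16096439  27.85959651] [0.2632004  7.4741955  0.08357138] [ 0.     0.     0.    -0.002 -0.     0.    -0.   ]
```

View pics/w17c.png

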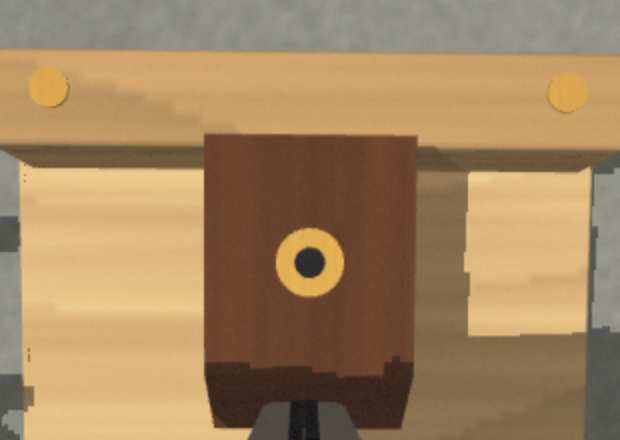

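View pics/s17c.png

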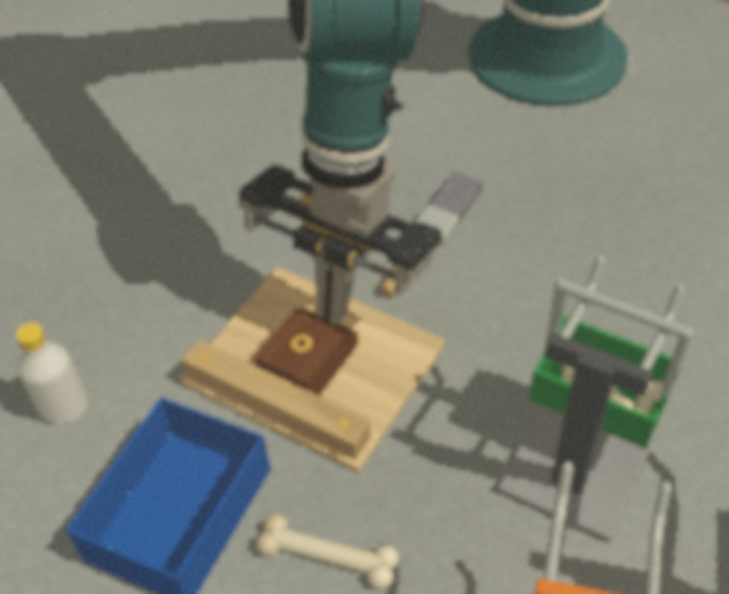

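The push is steady at 38 N into the fence and 28 N down, with the tip in the middle of the bevel and the plinth's back edge parallel to the fence. Handing in.

```bash
python3 - <<'E'
from h import *
print(bot.close_job()); s=bot.observe(); print(s['time_s'],s['ft_force'])
E
```

```text
the job is handed in; nothing more can be done
None
the job is handed in; nothing more can be done
```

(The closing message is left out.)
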